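# Seat the line laser on its three-ball dock

### The job

Lift the line laser and set it on its dock with its lens over the end that has the single ball, then, holding it level, press it down gently until the sprung jaws on both sides have snapped over the plate's edges and pulled it fully home, level on the three balls, and let go. Push no harder than a firm finger would, do not drop or tip the laser, and leave the other things alone.

Things in the scene. Friction and masses are not known exactly. Their poses are not given: they have to be found in the camera images.
- laser_centre (a point): Middle of the line laser's black grip block (72 x 40 x 52 mm high): 26 mm below its flat top, 26 mm above the top of the aluminium plate (124 x 102 x 9 mm) it is fixed on, 49 mm above the underside of the groove blocks it stands on. x points from the lens to the back, y across the 40 mm width (grip there), z up. 0.2 to 0.4 kg in all.
- laser_nose (a point): Middle of the plate's edge at the lens end, 60 mm from laser_centre along the laser's -x and 30.5 mm below it.
- dock_foot (a point): Centre of the upper face of the dock's grey foot (120 x 150 x 10 mm), 10 mm above the worktop. The seated laser's centre is straight above it, axes parallel and the same way round. A levelling screw, set differently each time and not measured, carries the balls and jaws: the seated laser_centre stands 70 to 97 mm above this point (block top 96 to 123 mm). Never tilted.
- dock_nose (a point): Point on the foot's upper face 60 mm from dock_foot along the dock's -x, at the end with the single ball; the laser's lens end belongs above it.
- jaw_left (a joint): Outward travel of the jaw on the dock's +y side, m: 0 at its stop, about 0.003 as the plate's edge passes its noses, about 0.002 snapped over the seated plate. Spring 6 N at 0, plus 0.8 N per mm. Going down, the laser meets the noses 11 mm above its seat; a push of 5 to 14 N carries it on, fading to 0 as the jaws snap over 4 to 5 mm above the seat; then they pull with some 5 N; the seat is hard.
- jaw_right (a joint): The same for the jaw on the dock's -y side.
- laser: The whole laser; origin at the centre of its underside. Under the plate are three V-grooves radial from the centre, 14 mm deep, 23 mm wide at the mouth: one at the lens end, x = -44 mm, y = 0, two at x = 22, y = +-36 mm. Along each y side of the plate runs a round steel edge 8 mm thick, its middle 54 mm from the centre, 18.5 mm above the origin.
- dock: The whole dock, fixed; origin at its underside. Three steel balls 14 mm across (x = -44, y = 0; x = 22, y = +-36 mm); sprung jaws with steel noses on the +y and -y sides, 180 mm wide in all; black housings rise 56 to 83 mm above the worktop. Let go before both jaws are past, the laser slips askew; let go between there and the seat, it may hang a little askew. The seat centres it from 2 mm off.
- thread_spool: Bystander: cream thread spool, 28 mm across, 36 mm high, upright; origin at its underside.
- tape_ring: Bystander: roll of tape, 98 mm across, 25 mm high, lying flat; origin at its underside.
- dropper_bottle: Bystander: small brown dropper bottle, 33 mm across, 102 mm high, upright; origin at its underside.
There are look-alikes about, which are no part of the job. What is shaped like the laser but brown is not meant. Leave any pink look-alike of the dock alone.

How it is judged:
By the outcome, as a careful person would: the job done as asked, in the order asked, and still so for the second after the job is handed in, with the robot touching nothing.
It also fails if it takes over 54 s, if anything falls off the work surface, if the arm or the gripper's body presses on something with over 40 N, if the wrist force passes 120 N, or if a joint passes its speed limit or range.

### The arm

A 7-joint arm with a two-finger parallel gripper is mounted at the origin on a cart in front of the work surface, level with it; the furniture and walls round the work are solid. World frame = base frame: x ahead of the robot, y to its left, z up, the work surface at z = 0. Lengths are in m, angles in rad, forces in N, time in s.
With the tool pointing down it reaches from about 0.425 to 0.875 m from the base axis. Payload 4.7 kg.
Tool frame: the origin (TCP) lies at the very end of the fingers, on their centre line; the grasp point (between the pads) lies 19 mm behind it; x points along the fingers, z is the direction in which the jaws open and shut, and the axes are right-handed (so a half turn about x gives the same grasp; the last joint's range is limited). The gripper opens to 87 mm and grips with 3 to 60 N. Pads are 19 mm wide; open, the fingers measure 117 mm over their backs; the gripper's body (75 mm by 190 mm) begins 51 mm behind the grasp point.
Start: joints at [0.014, 0.321, -0.07, 1.45, 0.023, 1.371, -0.057], TCP at [0.65, -0, 0.223] pointing down, gripper open.
Joint ranges: [-2.86, 2.86], [-0.3, 2.09], [-1.38, 1.24], [0.06, 2.45], [-1.56, 4.7], [0.09, 2.05], [-2.69, 2.69]. Speed limits (rad/s): [2.57, 2.57, 3.14, 3.14, 3.14, 3.14, 3.14].

### API

Orientations are given as a rotation vector (axis times angle).
In Python, from bench import * gives the robot as it stands.
- The arm moves only by the shell command python3 -m handwheel 'ROWS' [OPENING] [FORCE]. ROWS is JSON, a list of rows, each an object with "xyz": the shift along the world's x, y, z in cm, a list of three; "angular": the turn, a rotation vector about the world's x, y, z in degrees, a list of three. A call has 1 to 5 rows; each row shifts and turns the pose as measured when the row begins; what a row does not reach is not made up. A row lasts 1/12 s, in which the tool goes at most 41.7 mm and 7.16 degrees, less where a joint would pass 70% of its speed; a pose out of reach is approached as far as the arm can. A call with a gripper value outside its range is refused whole. OPENING is the finger opening in cm, from 0 to 8.7, set as the call begins (- or left out, the last holds). The fingers move at their own pace and stop on an object; FORCE is the grip in N (left out, the last holds). Time passes only in rows, so rows that do not move let the fingers close. It gives the time, the measured TCP pose, the force and the opening at its end, in the units of the state.
- get_state(): the state, without advancing time (a new reading comes with each control period).
- get_image(name): name is "scene" or "side" or "wrist"; returns a dict with "pixels" (420x560x3 uint8, blue, green, red), "K" (3x3 intrinsics, pixels), "dist" ([k1, k2, p1, p2, k3] as OpenCV has them; the pictures are not rectified), "cam_to_world" (4x4, takes a point from camera to world coordinates). Camera axes: x right, y down, z forward; pixel columns grow to the right and rows downward; lengths in m; the calibration is good to about 2 mm. A picture is of the moment at which its call begins. There is no depth.
- close_job(): hands the job in, once; it reports no verdict.
The state is a dict: "time": time; "joint_positions": joint angles; "qd": joint speeds; "joint_torque": joint torques, N m; "position": TCP position; "tool_rot": TCP orientation; "ft_force": force on the tool from outside, world axes, zero at the start; "torque": the same for the moment, N m; "grip_width": opening from 0.0 (shut) to 1.0 (fully open).
Only numpy, scipy, OpenCV 4.12 (cv2) and the standard library are available. Lean on these libraries where they do the work, as an engineer would, in place of code of your own. Each camera call takes 0.05 s, during which the arm holds its last target.

## Working session

There is one attempt and no reset: what is moved stays moved. The work goes in short steps, Python scripts to look and compute and a shell command to move; the robot and the scene stay as the last step left them, time stands still between calls to the robot, and variables do not carry over. Pictures are saved under pics/ and viewed, and the job is handed in when it is done.

```bash
mkdir -p pics; ls; cat > h.py <<'E'
from bench import *
import numpy as np, cv2
from scipy.spatial.transform import Rotation as R
def snap(n,f):
    im=get_image(n); cv2.imwrite(f'pics/{f}.png',im['pixels']); np.savez(f'pics/{f}.npz',**{k:np.array(v) for k,v in im.items()}); return im
def load(f): return dict(np.load(f'pics/{f}.npz'))
def ray(im,p):
    u=cv2.undistortPoints(np.array([[p]],float),im['K'],im['dist'])[0,0]
    T=im['cam_to_world']; d=T[:3,:3]@np.array([u[0],u[1],1]); return T[:3,3],d
def onz(im,p,z):
    o,d=ray(im,p); return o+d*(z-o[2])/d[2]
def proj(im,P):
    T=np.linalg.inv(im['cam_to_world']); r=cv2.Rodrigues(T[:3,:3])[0]
    return cv2.projectPoints(np.atleast_2d(np.array(P,float)),r,T[:3,3],im['K'],im['dist'])[0][:,0]
E
python3 - <<'E'
from h import *
for n in("scene","side","wrist"): snap(n,n+"0")
s=get_state(); print({k:np.round(v,3) for k,v in s.items()})
E
```

```text
pics
{'time': np.float64(0.15), 'joint_positions': array([ 0.014,  0.322, -0.07 ,  1.451,  0.023,  1.371, -0.057]), 'qd': array([-0.001, -0.002, -0.   , -0.004,  0.002,  0.   ,  0.001]), 'joint_torque': array([ 0.0000e+00, -4.9179e+01, -4.0400e-01, -3.1288e+01, -6.4000e-02,
        4.0000e-02,  0.0000e+00]), 'position': array([ 0.65 , -0.   ,  0.222]), 'tool_rot': array([-0.   ,  1.572, -0.   ]), 'ft_force': array([0.315, 0.471, 0.599]), 'torque': array([-0.   , -0.003,  0.053]), 'grip_width': np.float64(0.998)}
```

View pics/scene0.png

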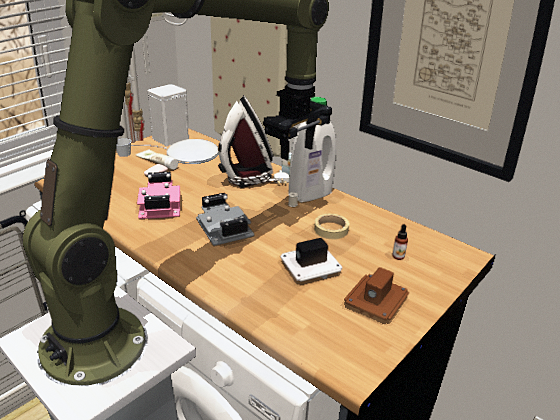

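View pics/side0.png

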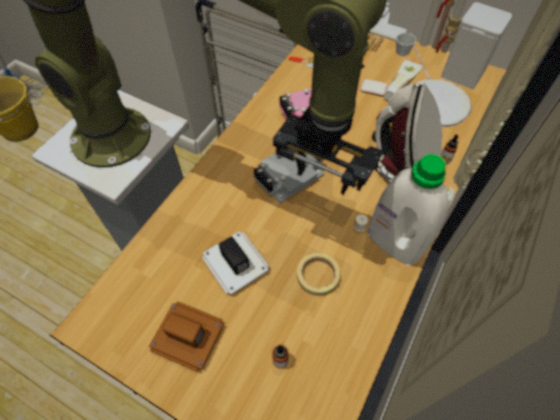

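View pics/wrist0.png

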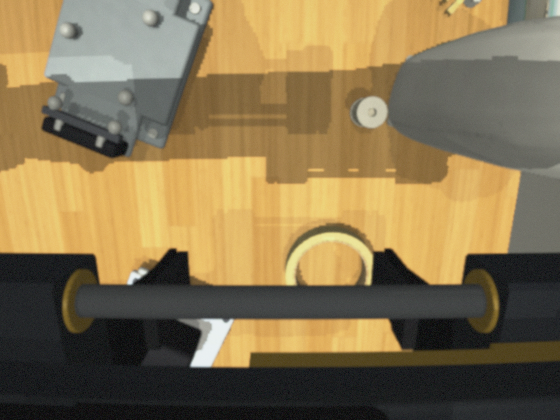

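Candidates: the laser is either the black block on a white plate at scene (312,258) or the brown one at (377,293). The dock is either the grey one at (222,222) or the pink one at (160,197). Black/white and grey fit the description. I'll enlarge both to confirm.

```bash
python3 - <<'E'
from h import *
a=load("scene0")['pixels'];b=load("side0")['pixels']
c=lambda i,x,y,w,h:cv2.resize(i[y:y+h,x:x+w],(400,300),interpolation=cv2.INTER_CUBIC)
cv2.imwrite("pics/crop0.png",np.vstack([np.hstack([c(a,270,225,88,66),c(a,185,185,88,66)]),np.hstack([c(b,190,225,88,66),c(b,240,135,100,75)])]))
E
```

```text
(no output)
```

View pics/crop0.png

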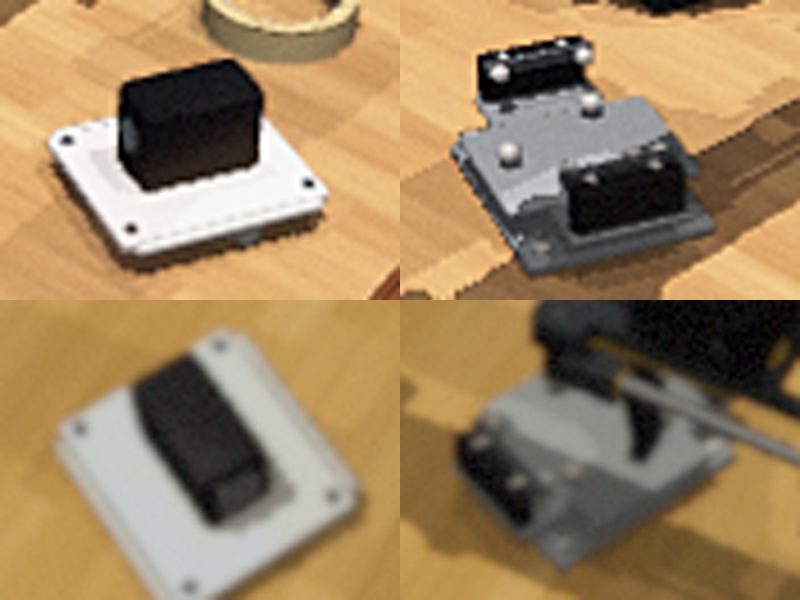

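```bash
python3 - <<'E'
from h import *
for n in("scene0","side0","wrist0"):
    im=load(n); print(n,np.round(im['cam_to_world'],3).tolist(),np.round(im['K'],0).tolist())
s=load("scene0");d=load("side0");w=load("wrist0")
print("laser top", onz(s,(313,244),.075), onz(d,(234,253),.075))
print("block ends in side", onz(d,(222,242),.075), onz(d,(246,268),.07),"lensface scene",onz(s,(298,255),.05))
print("dock", onz(s,(222,222),.03), onz(w,(130,65),.04))
print("spool",onz(w,(371,112),.036),"tape",onz(d,(318,274),.012),onz(s,(332,226),.02),"bottle",onz(d,(281,365),0),onz(s,(399,257),0),"brown",onz(s,(377,293),.03))
E
```

```text
scene0 [[0.667, -0.368, 0.648, -0.313], [-0.745, -0.359, 0.563, -0.771], [0.025, -0.858, -0.513, 0.783], [0.0, 0.0, 0.0, 1.0]] [[514.0, 0.0, 276.0], [0.0, 514.0, 209.0], [0.0, 0.0, 1.0]]
side0 [[0.87, 0.411, -0.273, 0.841], [0.493, -0.732, 0.469, -0.498], [-0.007, -0.543, -0.84, 0.942], [0.0, 0.0, 0.0, 1.0]] [[442.0, 0.0, 280.0], [0.0, 442.0, 207.0], [0.0, 0.0, 1.0]]
wrist0 [[1.0, 0.001, -0.002, 0.649], [0.0, -0.965, -0.264, 0.072], [-0.003, 0.264, -0.965, 0.383], [0.0, 0.0, 0.0, 1.0]] [[369.0, 0.0, 280.0], [0.0, 369.0, 214.0], [0.0, 0.0, 1.0]]
laser top [ 0.52086796 -0.16798011  0.075     ] [ 0.53135442 -0.16783273  0.075     ]
block ends in side [ 0.49329172 -0.15795907  0.075     ] [ 0.57172362 -0.18360119  0.07      ] lensface scene [ 0.488165   -0.14942895  0.05      ]
dock [0.48358225 0.11562093 0.03      ] [0.51552004 0.11477187 0.04      ]
spool [0.7313975  0.07353028 0.036     ] tape [ 0.70483454 -0.09475843  0.012     ] [ 0.69074365 -0.1050832   0.02      ] bottle [ 0.72849244 -0.30808281  0.        ] [ 0.71864983 -0.30579601  0.        ] brown [ 0.5210101  -0.35818449  0.03      ]
```

```bash
python3 -m handwheel '[{"xyz":[-4,2,3],"angular":[0,0,0]},{"xyz":[-4,2,3],"angular":[0,0,0]},{"xyz":[-3,1,2],"angular":[0,0,0]},{"xyz":[-2,1,1],"angular":[0,0,0]},{"xyz":[0,0,0],"angular":[0,0,0]}]'
python3 - <<'E'
from h import *
im=snap("wrist","wrist1"); cv2.imwrite("pics/wrist1b.png",cv2.resize(im['pixels'],(800,600)))
E
```

```text
time: 0.57
position: [0.5274, 0.0536, 0.2957]
tool_rot: [0.001, 1.588, -0.003]
ft_force: [0.1, 0.4, 0.8]
grip_width: 0.999
```

View pics/wrist1b.png

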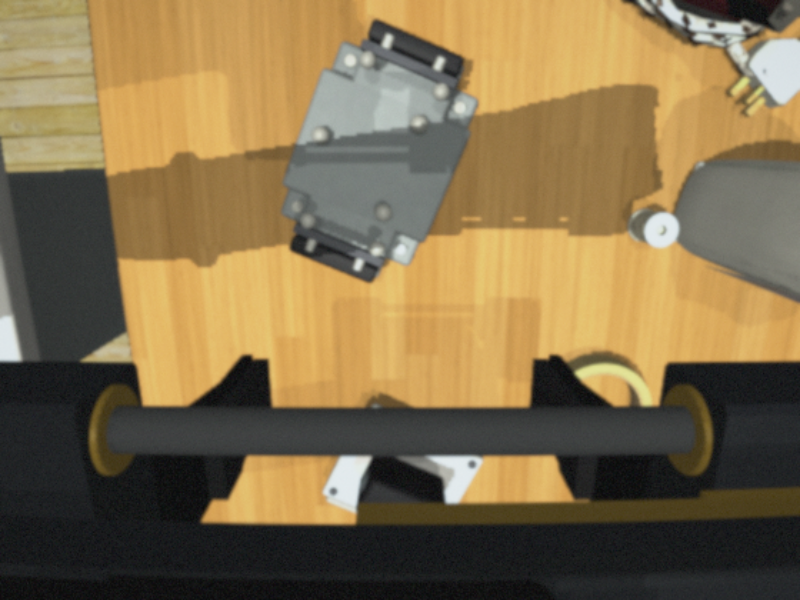

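```bash
python3 - <<'E'
from h import *
im=load("wrist1")['pixels']
cv2.imwrite("pics/dockz.png",cv2.resize(im[5:205,185:345],(640,800),interpolation=cv2.INTER_CUBIC)[:, :])
c=cv2.resize(im[8:158,190:340],(600,600),interpolation=cv2.INTER_CUBIC)
cv2.imwrite("pics/dockz.png",c)
c=cv2.resize(im[50:200,190:340],(600,600),interpolation=cv2.INTER_CUBIC)
cv2.imwrite("pics/dockz2.png",c)
E
```

```text
(no output)
```

View pics/dockz.png

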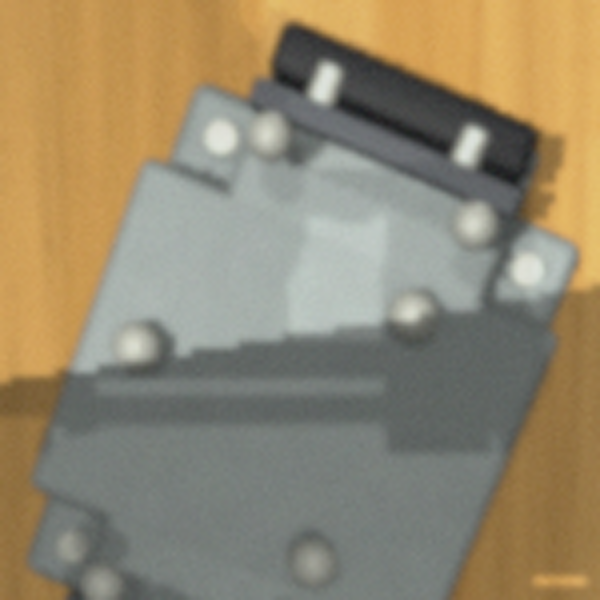

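View pics/dockz2.png

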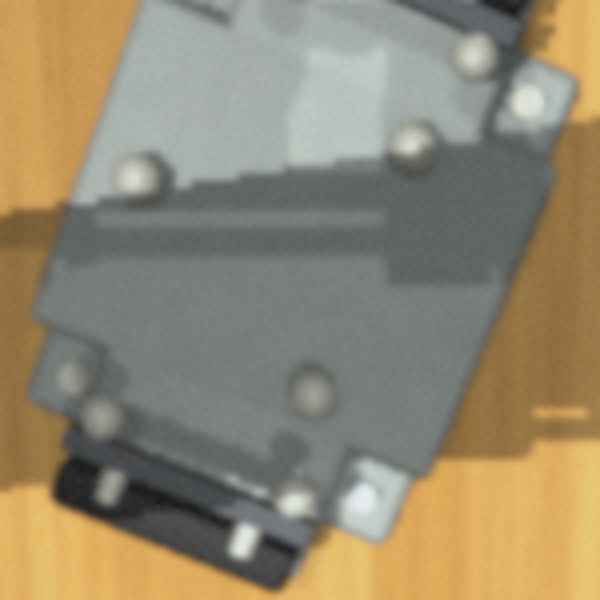

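```bash
cat > dock.py <<'E'
from h import *
from scipy.optimize import least_squares
w=load("wrist1")
balls=np.array([[225,94.2],[293.2,86.8],[268,147.5]])
M=np.array([[-44,0],[22,36],[22,-36]])/1000
foot=np.array([[240,30],[334.5,70.5],[287.5,185.5],[197.5,148.7]])
F=np.array([onz(w,p,.010) for p in foot]); print("foot c",F.mean(0),"sides mm",[np.linalg.norm(F[i]-F[(i+1)%4])*1e3 for i in range(4)])
e=(F[1]-F[0]+F[2]-F[3]);print("yaw foot",np.degrees(np.arctan2(e[1],e[0])))
def f(p):
    c,s=np.cos(p[2]),np.sin(p[2]); P=np.c_[M@np.array([[c,s],[-s,c]])+p[:2],np.full(3,p[3])]
    return (proj(w,P)-balls).ravel()
r=least_squares(f,[.5,.12,0,.05]);print("balls x,y,yaw,zballcentre",r.x[:2],np.degrees(r.x[2]),r.x[3],"res",r.fun.round(2))
noses=np.array([[257.5,41.2],[309.2,63.8],[264.2,174],[215,154]])
for z in (.05,.06,.07):
    N=np.array([onz(w,p,z) for p in noses]);print(z,N.mean(0),np.linalg.norm((N[0]+N[1]-N[2]-N[3])/2))
E
python3 dock.py
```

```text
foot c [0.50353725 0.12832668 0.01      ] sides mm [np.float64(115.84684687600003), np.float64(144.27008670255415), np.float64(117.84642541001193), np.float64(143.73476636422257)]
yaw foot -22.451404814506688
balls x,y,yaw,zballcentre [0.50228714 0.12904619] -22.96665702643522 0.03362789236881091 res [ 0.15 -0.08 -0.15 -0.09 -0.    0.18]
0.05 [0.50203855 0.12878592 0.05      ] 0.1254326117753448
0.06 [0.50272472 0.12871869 0.06      ] 0.1223481350934937
0.07 [0.50341089 0.12865146 0.07      ] 0.11926365841164253
```

The side (-x) ball sits at wrist (225,94) and the pair at (293,87) and (268,147). So the dock is at about (0.503, 0.129), yaw ≈ -23°, with its single-ball end towards the robot. Next I'll look at the laser from above, with the tool yawed for the grasp.

```bash
python3 -m handwheel '[{"xyz":[0.3,-2.2,-0.1],"angular":[0,0,6.8]},{"xyz":[0.3,-2.2,-0.1],"angular":[0,0,6.8]},{"xyz":[0.3,-2.2,-0.1],"angular":[0,0,6.8]},{"xyz":[0.3,-2.2,-0.1],"angular":[0,0,6.8]},{"xyz":[0.3,-2.2,-0.1],"angular":[0,0,6.8]}]'
python3 -m handwheel '[{"xyz":[0.3,-2.2,-0.1],"angular":[0,0,6.8]},{"xyz":[0.3,-2.2,-0.1],"angular":[0,0,6.8]},{"xyz":[0.3,-2.2,-0.1],"angular":[0,0,6.8]},{"xyz":[0.3,-2.2,-0.1],"angular":[0,0,6.8]},{"xyz":[0.3,-2.2,-0.1],"angular":[0,0,6.8]}]'
python3 - <<'E'
from h import *
im=snap("wrist","wrist2"); cv2.imwrite("pics/wrist2b.png",cv2.resize(im['pixels'],(800,600)))
print(R.from_rotvec(get_state()['tool_rot']).as_matrix().round(3))
E
```

```text
time: 1.03
position: [0.5454, -0.0575, 0.2869]
tool_rot: [-0.491, 1.532, 0.482]
ft_force: [0.1, 0.4, -0.6]
grip_width: 0.999
time: 1.45
position: [0.5617, -0.1786, 0.2747]
tool_rot: [-0.972, 1.37, 0.957]
ft_force: [0.7, -0.4, 0.8]
grip_width: 0.999
[[-0.013 -0.946  0.325]
 [-0.024  0.325  0.945]
 [-1.     0.005 -0.027]]
```

View pics/wrist2b.png

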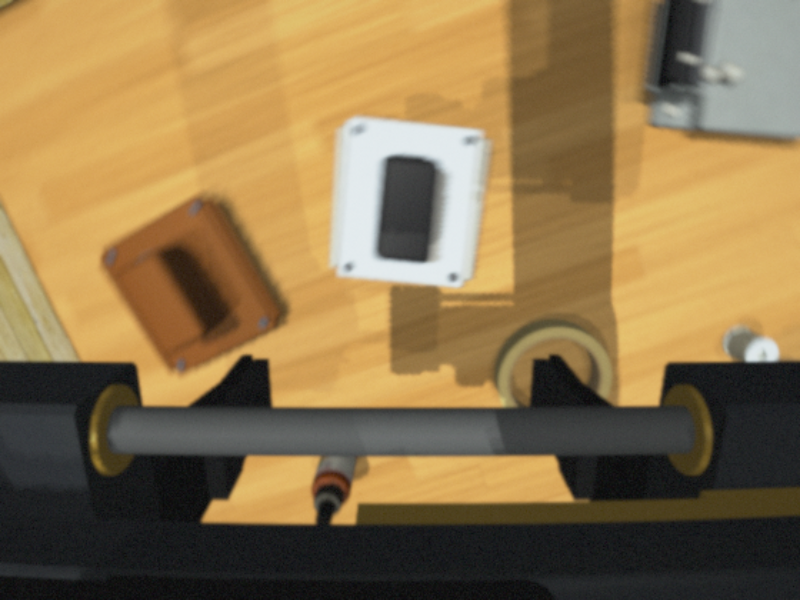

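```bash
python3 - <<'E'
from h import *
a=snap("scene","scene2")['pixels'];b=snap("side","side2")['pixels'];
def c(i,x,y,w,h):
    q=cv2.resize(i[y:y+h,x:x+w],(400,300),interpolation=cv2.INTER_CUBIC).astype(float)
    return (255*(q/255)**.45).astype(np.uint8)
cv2.imwrite("pics/crop1.png",np.vstack([np.hstack([c(a,288,232,48,36),c(a,355,260,48,36)]),np.hstack([c(b,212,232,48,36),c(b,160,310,56,42)])]))
E
```

```text
(no output)
```

View pics/crop1.png

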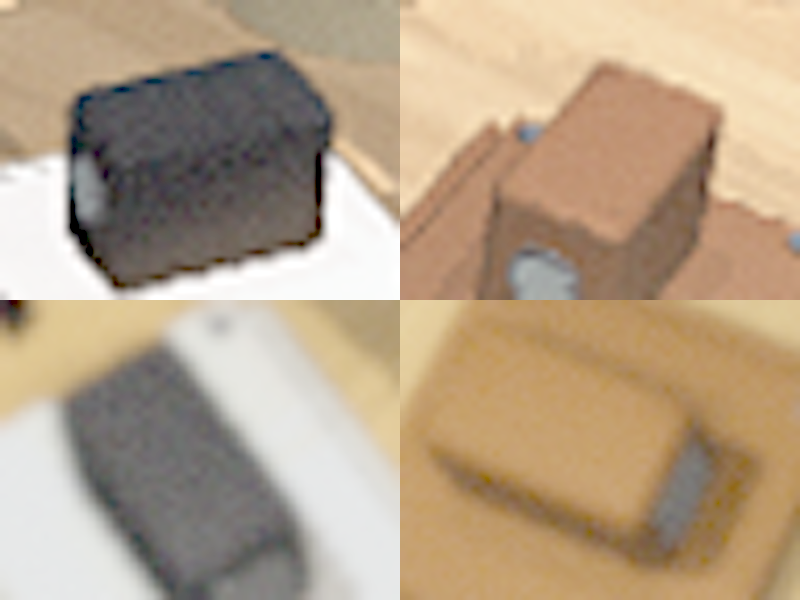

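The laser's round lens shows on its robot-side (-x) face, at scene (298,255). A rectangular rear panel shows in the side view, and the brown twin has the same layout. So the lens already points towards -x. Now I'll measure the laser pose.

```bash
cat > las.py <<'E'
from h import *
import sys
f=sys.argv[1] if len(sys.argv)>1 else "wrist2"
w=load(f); im=w['pixels']; hsv=cv2.cvtColor(im,cv2.COLOR_BGR2HSV)
m=((hsv[...,1]<45)&(hsv[...,2]>165)).astype(np.uint8); m[250:]=0; m[:, 400:]=0
n,l,st,c=cv2.connectedComponentsWithStats(m); i=1+np.argmax(st[1:,4]); 
cs,_=cv2.findContours((l==i).astype(np.uint8),cv2.RETR_EXTERNAL,cv2.CHAIN_APPROX_NONE)
ct=max(cs,key=cv2.contourArea)[:,0].astype(float)
P=np.array([onz(w,p,.023)[:2] for p in ct])
r=cv2.minAreaRect((P*1000).astype(np.float32));print("plate",r)
bx=st[i]; x,y,ww,hh=bx[:4]; k=((im.max(2)<70)).astype(np.uint8); kk=np.zeros_like(k); kk[y+8:y+hh-8,x+8:x+ww-8]=k[y+8:y+hh-8,x+8:x+ww-8]
n,l,st,c=cv2.connectedComponentsWithStats(kk); i=1+np.argmax(st[1:,4])
cs,_=cv2.findContours((l==i).astype(np.uint8),cv2.RETR_EXTERNAL,cv2.CHAIN_APPROX_NONE)
P=np.array([onz(w,p,.075)[:2] for p in cs[0][:,0].astype(float)])
print("block",cv2.minAreaRect((P*1000).astype(np.float32)))
o=im.copy(); cv2.drawContours(o,[ct.astype(int)[:,None]],-1,(0,0,255),1); cv2.drawContours(o,cs,-1,(0,255,0),1)
cv2.imwrite("pics/las_%s.png"%f,cv2.resize(o[y-20:y+hh+20,x-20:x+ww+20],None,fx=3,fy=3))
s=get_state(); print(s['position'],s['time'])
E
python3 las.py
```

```text
plate ((521.737548828125, -165.62681579589844), (113.21406555175781, 122.85877990722656), 65.7435302734375)
block ((521.6863403320312, -164.73655700683594), (32.65054702758789, 66.83293914794922), 64.64434051513672)
[ 0.5609459  -0.17998711  0.2742712 ] 1.6
```

View pics/las_wrist2.png

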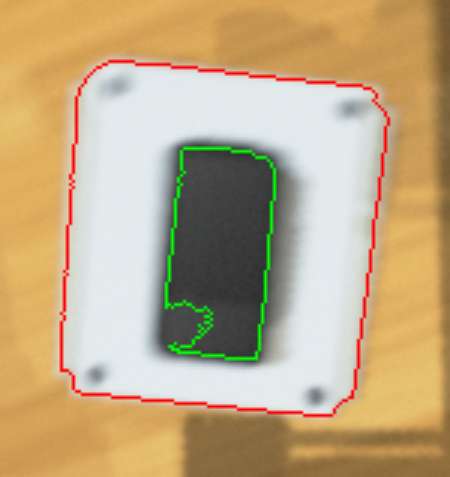

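```bash
python3 -m handwheel '[{"xyz":[-1,0.4,-3.0],"angular":[1,-0.5,-2]},{"xyz":[-1,0.4,-3.0],"angular":[0.4,-0.2,-2]},{"xyz":[-1,0.4,-3],"angular":[0,0,-2]},{"xyz":[-1,0.3,-2.5],"angular":[0,0,0]},{"xyz":[0,0,0],"angular":[0,0,0]}]'
python3 - <<'E'
from h import *
im=snap("wrist","wrist3"); cv2.imwrite("pics/wrist3b.png",cv2.resize(im['pixels'],(800,600)))
print(R.from_rotvec(get_state()['tool_rot']).as_matrix().round(3), get_state()['position'])
E
python3 las.py wrist3
```

```text
time: 2.02
position: [0.5214, -0.1627, 0.1536]
tool_rot: [-0.861, 1.388, 0.869]
ft_force: [-0.7, -0.0, -0.6]
grip_width: 1.0
[[ 0.004 -0.897  0.442]
 [ 0.005  0.442  0.897]
 [-1.    -0.002  0.007]] [ 0.52364962 -0.16307459  0.15608345]
plate ((511.2848205566406, -157.83218383789062), (112.21910095214844, 99.27230834960938), 64.5911865234375)
block ((509.3028564453125, -156.3557891845703), (37.51433181762695, 52.49443054199219), 64.80180358886719)
[ 0.52364962 -0.16307459  0.15608345] 2.0667
```

View pics/wrist3b.png

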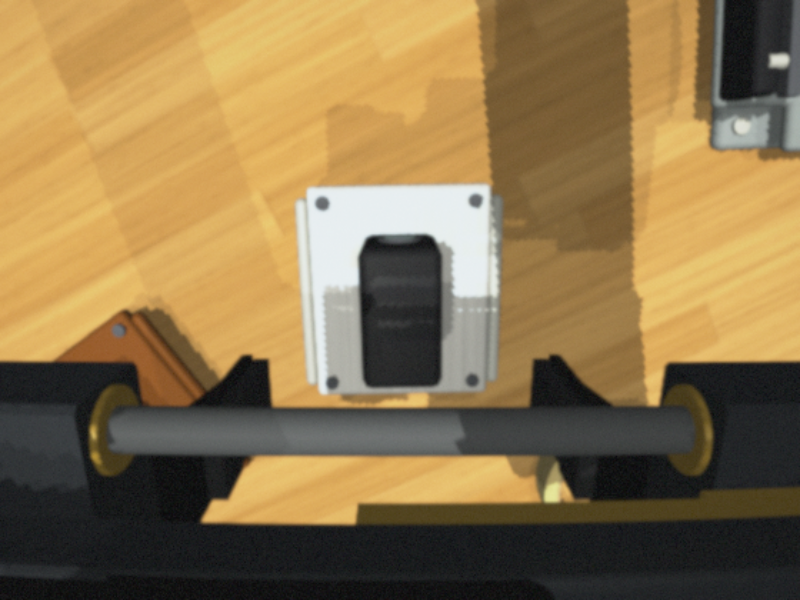

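View pics/las_wrist3.png

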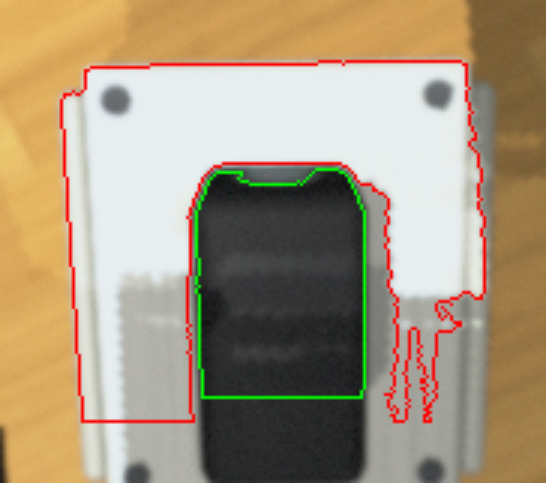

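The lens rim shows at the robot-side end of the block (400,240). The plate corners are (307,188), (491,185), (319,393) and (486,391).

```bash
python3 - <<'E'
from h import *
w=load("wrist3")
def q(P,z):
    Q=np.array([onz(w,(p[0]*.7-.15,p[1]*.7-.15),z) for p in P]); 
    a=(Q[2]+Q[3]-Q[0]-Q[1])/2; b=(Q[1]+Q[3]-Q[0]-Q[2])/2
    print(Q.mean(0).round(4),"len",np.linalg.norm(a),np.linalg.norm(b),"yaw",np.degrees(np.arctan2(a[1],a[0])),np.degrees(np.arctan2(-b[0],b[1]))); return Q.mean(0)
q([(307,187),(492,185),(319,393),(486,391)],.023)
q([(322,203),(475,200),(332,383),(472,380)],.023)
q([(361,243),(441,243),(365,386),(440,386)],.075)
R_=R.from_rotvec(get_state()['tool_rot']).as_matrix()
print("jaw",np.degrees(np.arctan2(R_[1,2],R_[0,2])))
E
```

```text
[ 0.5221 -0.1618  0.023 ] len 0.12120731391066426 0.10050997123022518 yaw -25.44695723462688 -25.683118331468705
[ 0.5226 -0.1625  0.023 ] len 0.10599299351181367 0.08368343652769103 yaw -25.19830101712812 -25.14305144704283
[ 0.5205 -0.1611  0.075 ] len 0.07067557819235033 0.03675027397956316 yaw -25.658636563372443 -26.374358014798286
jaw 63.754579079301905
```

```bash
python3 -m handwheel '[{"xyz":[-0.3,0.2,-1],"angular":[0.2,0.2,0.8]},{"xyz":[0,0,-3],"angular":[0,0,0]},{"xyz":[0,0,-3],"angular":[0,0,0]},{"xyz":[0,0,-2],"angular":[0,0,0]},{"xyz":[0,0,0],"angular":[0,0,0]}]'
python3 - <<'E'
from h import *
s=get_state();R_=R.from_rotvec(s['tool_rot']).as_matrix()
print(s['position'],R_.round(3).tolist(),"jaw",np.degrees(np.arctan2(R_[1,2],R_[0,2])),s['ft_force'])
E
```

```text
time: 2.48
position: [0.5311, -0.1611, 0.0717]
tool_rot: [-0.882, 1.366, 0.873]
ft_force: [0.1, 0.2, -0.1]
grip_width: 1.001
[ 0.53114577 -0.16113066  0.07172989] [[0.019, -0.905, 0.425], [0.005, 0.425, 0.905], [-1.0, -0.015, 0.013]] jaw 64.84391554354497 [ 0.05784543  0.17151629 -0.12997782]
```

```bash
python3 -m handwheel '[{"xyz":[-1,0,-0.5],"angular":[-0.3,1.1,-0.2]},{"xyz":[0,0,-0.5],"angular":[0,0,0]},{"xyz":[0,0,0],"angular":[0,0,0]}]'
python3 - <<'E'
from h import *
s=get_state();R_=R.from_rotvec(s['tool_rot']).as_matrix()
print(s['position'],R_.round(3).tolist(),"jaw",np.degrees(np.arctan2(R_[1,2],R_[0,2])),s['ft_force'])
E
```

```text
time: 2.73
position: [0.5244, -0.1615, 0.0648]
tool_rot: [-0.88, 1.384, 0.875]
ft_force: [0.2, 0.1, -0.6]
grip_width: 0.996
[ 0.52436485 -0.16148478  0.06484295] [[0.004, -0.904, 0.428], [-0.002, 0.428, 0.904], [-1.0, -0.004, 0.0]] jaw 64.6883778801207 [ 0.23208684  0.1061045  -0.57373563]
```

```bash
python3 -m handwheel '[{"xyz":[-0.4,0,-1],"angular":[0.1,0.3,0]},{"xyz":[-0.2,0,-1],"angular":[0,0.1,0]},{"xyz":[-0.2,0,-0.6],"angular":[0,0,0]},{"xyz":[0,0,0],"angular":[0,0,0]}]'
python3 - <<'E'
from h import *
s=get_state();R_=R.from_rotvec(s['tool_rot']).as_matrix()
print(s['position'],R_.round(3).tolist(),"jaw",np.degrees(np.arctan2(R_[1,2],R_[0,2])),s['ft_force'])
E
```

```text
time: 3.07
position: [0.5188, -0.1622, 0.0404]
tool_rot: [-0.88, 1.384, 0.875]
ft_force: [-0.8, -0.5, 0.5]
grip_width: 1.003
[ 0.51875221 -0.16224881  0.04036166] [[0.003, -0.904, 0.427], [-0.002, 0.427, 0.904], [-1.0, -0.004, -0.0]] jaw 64.70353251903349 [-0.77821915 -0.45495013  0.49092316]
```

```bash
python3 -m handwheel '[{"xyz":[0.2,0.1,-0.3],"angular":[0.1,0.2,0]},{"xyz":[0,0,0],"angular":[0,0,0]},{"xyz":[0,0,0],"angular":[0,0,0]}]'
python3 -m handwheel '[{"xyz":[0,0,0],"angular":[0,0,0]},{"xyz":[0,0,0],"angular":[0,0,0]},{"xyz":[0,0,0],"angular":[0,0,0]},{"xyz":[0,0,0],"angular":[0,0,0]},{"xyz":[0,0,0],"angular":[0,0,0]}]' 3 40
python3 -m handwheel '[{"xyz":[0,0,0],"angular":[0,0,0]},{"xyz":[0,0,0],"angular":[0,0,0]},{"xyz":[0,0,0],"angular":[0,0,0]},{"xyz":[0,0,0],"angular":[0,0,0]},{"xyz":[0,0,0],"angular":[0,0,0]}]'
cat > st.py <<'E'
from h import *
L=[get_state()]
s=L[0];R_=R.from_rotvec(s['tool_rot']).as_matrix()
print(round(float(s['time']),2),s['position'].round(4) if hasattr(s['position'],'round') else np.round(s['position'],4),"ax",R_[:,0].round(4),"jaw",np.degrees(np.arctan2(R_[1,2],R_[0,2])).round(2),"F",np.round(s['ft_force'],2),"M",np.round(s['torque'],3),"w",round(float(s['grip_width'])*87,1))
E
python3 st.py
```

```text
time: 3.32
position: [0.5206, -0.1613, 0.0368]
tool_rot: [-0.877, 1.387, 0.879]
ft_force: [-0.3, 0.4, -0.2]
grip_width: 1.002
time: 3.73
position: [0.5215, -0.1614, 0.0376]
tool_rot: [-0.878, 1.386, 0.878]
ft_force: [0.1, 0.4, 0.4]
grip_width: 0.708
time: 4.15
position: [0.5216, -0.1615, 0.0379]
tool_rot: [-0.878, 1.386, 0.877]
ft_force: [-0.5, 1.1, 0.2]
grip_width: 0.456
4.15 [ 0.5216 -0.1615  0.0379] ax [ 1.e-03 -1.e-04 -1.e+00] jaw 64.69 F [-0.49  1.15  0.23] M [ 0.035 -0.059  0.006] w 39.7
```

```bash
python3 -m handwheel '[{"xyz":[0,0,0.3],"angular":[0,0,0]},{"xyz":[0,0,1],"angular":[0,0,0]},{"xyz":[0,0,1.5],"angular":[0,0,0]},{"xyz":[0,0,1.5],"angular":[0,0,0]},{"xyz":[0,0,0],"angular":[0,0,0]}]'
python3 st.py; python3 - <<'E'
from h import *
snap("side","side4")
E
```

```text
time: 4.57
position: [0.5188, -0.1607, 0.0814]
tool_rot: [-0.875, 1.39, 0.882]
ft_force: [1.2, -1.1, -1.6]
grip_width: 0.455
4.57 [ 0.5188 -0.1607  0.0814] ax [-0.0053  0.0017 -1.    ] jaw 64.69 F [ 1.17 -1.06 -1.62] M [ 0.049 -0.189  0.008] w 39.6
```

View pics/side4.png

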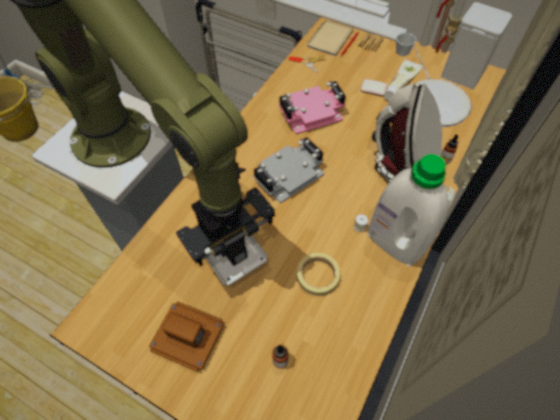

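```bash
python3 -m handwheel '[{"xyz":[0,0.5,2],"angular":[0,0,0]},{"xyz":[0,1,2.5],"angular":[0,0,0]},{"xyz":[-0.2,1.5,2],"angular":[0,0,0.5]},{"xyz":[-0.2,2,1.5],"angular":[0,0,0.5]},{"xyz":[-0.2,2.5,0.5],"angular":[0,0,0.5]}]'
python3 -m handwheel '[{"xyz":[-0.2,2.5,0],"angular":[0,0,0.5]},{"xyz":[-0.2,2.5,0],"angular":[0,0,0.3]},{"xyz":[-0.2,2.5,0],"angular":[0,0,0.3]},{"xyz":[-0.2,2.5,0],"angular":[0,0,0]},{"xyz":[-0.2,2.5,0],"angular":[0,0,0]}]'
python3 st.py
```

```text
time: 5.03
position: [0.5064, -0.0895, 0.1624]
tool_rot: [-0.883, 1.396, 0.9]
ft_force: [0.7, -0.0, -2.0]
grip_width: 0.454
time: 5.45
position: [0.4944, 0.0399, 0.1614]
tool_rot: [-0.897, 1.391, 0.912]
ft_force: [1.3, -0.2, -2.4]
grip_width: 0.457
5.45 [0.4944 0.0399 0.1614] ax [-1.750e-02 -4.000e-04 -9.998e-01] jaw 66.56 F [ 1.25 -0.16 -2.4 ] M [ 0.067 -0.108  0.013] w 39.7
```

```bash
python3 -m handwheel '[{"xyz":[0.2,2.5,0.3],"angular":[0,-0.5,0.3]},{"xyz":[0.2,2.5,0.3],"angular":[0,-0.5,0.3]},{"xyz":[0.3,2,0],"angular":[0,0,0]},{"xyz":[0.2,1,0],"angular":[0,0,0]},{"xyz":[0,0,0],"angular":[0,0,0]}]'
python3 st.py;  python3 - <<'E'
from h import *
im=snap("wrist","wrist5"); cv2.imwrite("pics/wrist5b.png",cv2.resize(im['pixels'],(800,600)))
E
```

```text
time: 5.87
position: [0.4987, 0.1302, 0.1634]
tool_rot: [-0.915, 1.373, 0.923]
ft_force: [0.4, -0.4, -2.7]
grip_width: 0.459
5.87 [0.4987 0.1302 0.1634] ax [-0.0063  0.0014 -1.    ] jaw 67.71 F [ 0.45 -0.42 -2.65] M [ 0.062 -0.043  0.013] w 39.9
```

View pics/wrist5b.png

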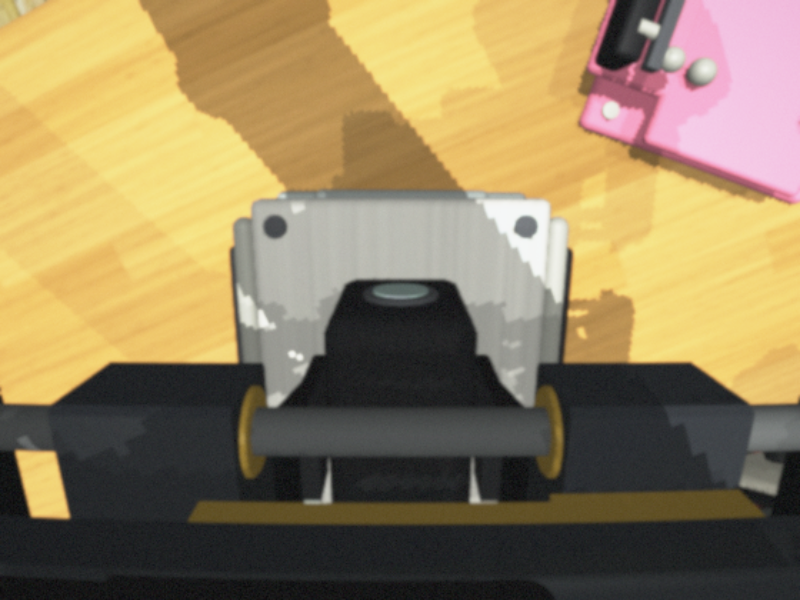

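```bash
python3 - <<'E'
from h import *
w=load("wrist5"); s=get_state(); p=np.array(s['position']); A=R.from_rotvec(s['tool_rot']).as_matrix()
# wrist cam rel to tool check
C=w['cam_to_world']; print("cam in tool",(A.T@(C[:3,3]-p)).round(4))
z=p[2]-.015
Q=[onz(w,(a*.7-.15,b*.7-.15),z) for a,b in [(254,200),(549,200),(275,227),(526,226)]]
ex=-A[:,1]*-1; # tool y axis
for q in Q: print((A.T@(q-p)*1000).round(1), q.round(4))
for a,b in((0,1),(2,3)):
    d=Q[b]-Q[a]; print("width",np.linalg.norm(d)*1e3,"yaw",np.degrees(np.arctan2(-d[0],d[1])), "mid tool", (A.T@((Q[a]+Q[b])/2-p)*1e3).round(1))
E
```

```text
cam in tool [-0.1612  0.0729  0.0011]
[ 15.5  60.8 -47.3] [0.4241 0.1081 0.1482]
[15.3 60.9 50.6] [0.4612 0.1987 0.1482]
[ 15.4  51.8 -40.8] [0.4349 0.1108 0.1482]
[15.3 52.3 43.4] [0.4665 0.1888 0.1482]
width 97.8806716761371 yaw -22.27826065439764 mid tool [15.4 60.9  1.6]
width 84.14843182273191 yaw -22.05061961974373 mid tool [15.3 52.   1.3]
```

```bash
python3 - <<'E'
from h import *
a=load("scene2")['pixels'];b=load("side4")['pixels']
c=lambda i,x,y,w,h:cv2.resize(i[y:y+h,x:x+w],(800,600),interpolation=cv2.INTER_CUBIC)
cv2.imwrite("pics/dsc.png",c(a,188,186,72,54)); cv2.imwrite("pics/dsi.png",c(b,246,130,88,66))
E
```

```text
(no output)
```

View pics/dsc.png

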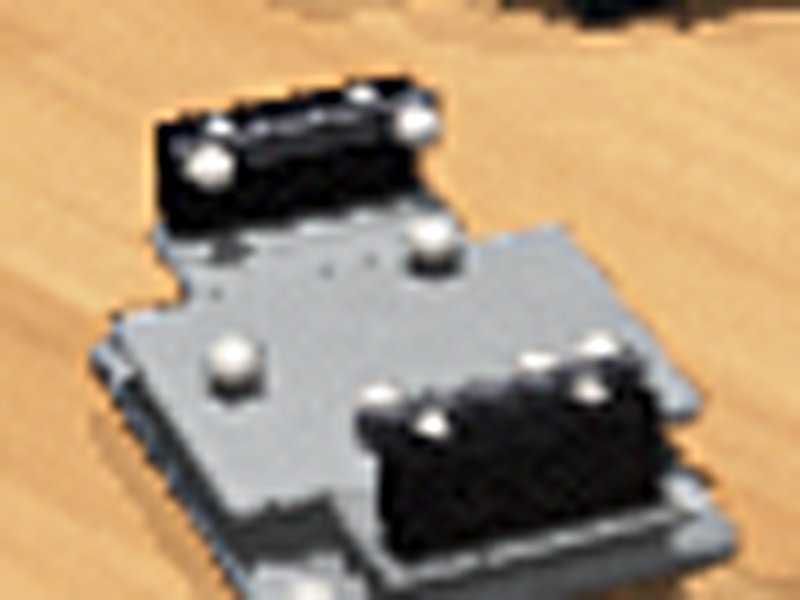

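View pics/dsi.png

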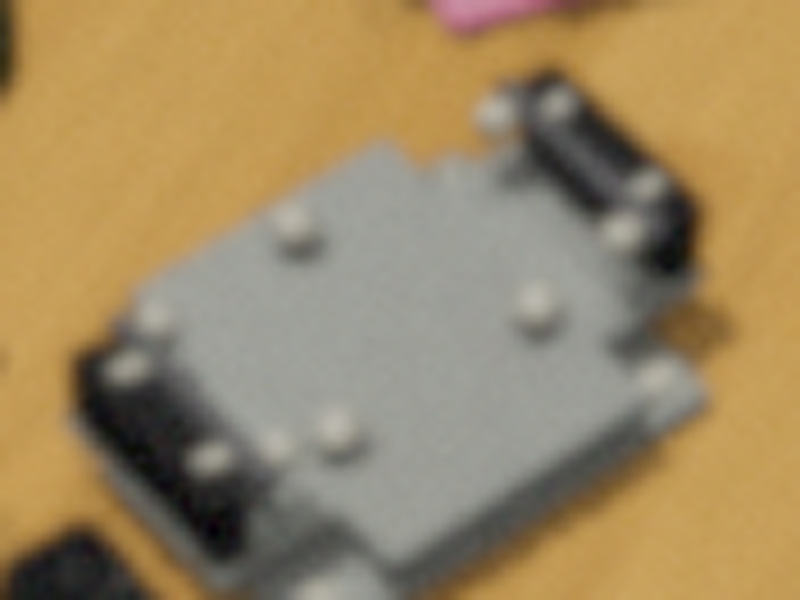

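```bash
python3 - <<'E'
from h import *
from scipy.optimize import least_squares
M=np.array([[-44,0],[22,36],[22,-36]])/1000
V=[("wrist1",np.array([[225,94.2],[293.2,86.8],[268,147.5]]),[0,1,2]),
("side4",np.array([[298,228],[538,305],[340,432]])*.11+[245.6,129.6],[0,1,2]),
("scene2",np.array([[235,360],[435,244]])*.09+[187.6,185.6],[0,1])]
I={n:load(n) for n,_,_ in V}
def P(p):
    c,s=np.cos(p[2]),np.sin(p[2]); return np.c_[M@np.array([[c,s],[-s,c]])+p[:2],np.full(3,p[3])]
def fit(vs):
    f=lambda p:np.concatenate([(proj(I[n],P(p)[k])-q).ravel() for n,q,k in vs])
    r=least_squares(f,[.5,.12,-.4,.04]); print([v[0] for v in vs],(r.x[:2]*1e3).round(2),np.degrees(r.x[2]).round(2),"zball",(r.x[3]*1e3).round(1),"res",r.fun.round(1)); return r
fit(V[:1]);fit(V[1:2]);fit(V[:2]);fit(V[1:]);fit([V[0],V[2]]);r=fit(V)
E
```

```text
['wrist1'] [502.29 129.05] -22.97 zball 33.6 res [ 0.1 -0.1 -0.1 -0.1 -0.   0.2]
['side4'] [502.36 132.95] -22.3 zball 34.7 res [-0.1 -0.1 -0.   0.1  0.1 -0. ]
['wrist1', 'side4'] [502.81 129.15] -22.88 zball 38.6 res [-0.1 -0.3  0.4 -0.6  0.3  0.5 -0.5 -0.1 -0.5  0.4 -0.6  0.1]
['side4', 'scene2'] [503.81 130.18] -22.66 zball 38.0 res [-0.1 -0.   0.   0.4 -0.   0.1 -0.2  0.1 -0.3 -0.5]
['wrist1', 'scene2'] [502.62 128.98] -23.02 zball 37.8 res [-0.2 -0.2  0.2 -0.3  0.1  0.6 -0.2  0.4 -0.2 -0.1]
['wrist1', 'side4', 'scene2'] [502.82 129.12] -22.92 zball 38.4 res [-0.1 -0.3  0.4 -0.5  0.3  0.5 -0.5 -0.  -0.5  0.5 -0.6  0.2 -0.2  0.2
 -0.2 -0.3]
```

```bash
python3 -m handwheel '[{"xyz":[0.5,-0.1,-1],"angular":[-0.1,-0.4,-0.4]},{"xyz":[0,0,-1.5],"angular":[0,0,0]},{"xyz":[0,0,-1],"angular":[0,0,0]},{"xyz":[0,0,0],"angular":[0,0,0]},{"xyz":[0,0,0],"angular":[0,0,0]}]'
python3 st.py
```

```text
time: 6.33
position: [0.5036, 0.119, 0.1254]
tool_rot: [-0.909, 1.38, 0.903]
ft_force: [-0.2, 0.5, -1.1]
grip_width: 0.455
6.33 [0.5036 0.119  0.1254] ax [-0.0027 -0.0063 -1.    ] jaw 66.75 F [-0.17  0.49 -1.13] M [ 0.118 -0.074 -0.029] w 39.6
```

```bash
python3 -m handwheel '[{"xyz":[0,0.9,0],"angular":[0.3,-0.1,0.4]},{"xyz":[0,0,0],"angular":[0,0,0]},{"xyz":[0,0,0],"angular":[0,0,0]}]'
python3 st.py
```

```text
time: 6.58
position: [0.5042, 0.1267, 0.1262]
tool_rot: [-0.909, 1.374, 0.908]
ft_force: [0.5, 0.3, -2.5]
grip_width: 0.453
6.58 [0.5042 0.1267 0.1262] ax [-4.0e-04 -1.2e-03 -1.0e+00] jaw 67.0 F [ 0.47  0.31 -2.45] M [ 0.028 -0.062  0.029] w 39.4
```

```bash
python3 -m handwheel '[{"xyz":[0,0.2,-0.5],"angular":[0.1,0,0.2]},{"xyz":[0,0.05,-0.5],"angular":[0,0,0]},{"xyz":[0,0,0],"angular":[0,0,0]}]'
python3 st.py
python3 - <<'E'
from h import *
a=snap("scene","scene6")['pixels'];b=snap("side","side6")['pixels']
c=lambda i,x,y,w,h:cv2.resize(i[y:y+h,x:x+w],(400,600),interpolation=cv2.INTER_CUBIC)
cv2.imwrite("pics/pl6.png",np.hstack([c(a,185,150,72,108),c(b,246,90,88,132)]))
E
```

```text
time: 6.83
position: [0.5051, 0.1302, 0.117]
tool_rot: [-0.912, 1.368, 0.912]
ft_force: [-0.5, -0.3, -3.2]
grip_width: 0.456
6.83 [0.5051 0.1302 0.117 ] ax [ 0.0027  0.0016 -1.    ] jaw 67.26 F [-0.54 -0.32 -3.16] M [ 0.031  0.031 -0.011] w 39.6
```

View pics/pl6.png

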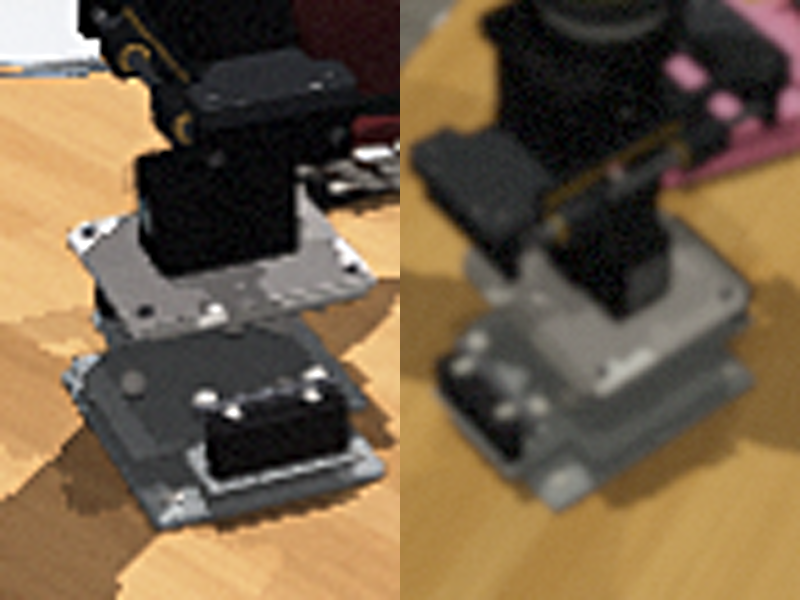

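```bash
python3 - <<'E'
from h import *
s=get_state(); print(s['position'])
p=np.array([.5051-.0009,.1302+.0004]); y=np.radians(-22.8); c,sn=np.cos(y),np.sin(y)
G=lambda x,yy:np.array([p[0]+c*x-sn*yy,p[1]+sn*x+c*yy,.102])
for n,obs in (("scene6",[((-.051,.042),(88,232)),((.055,-.042),(350,268)),((-.051,-.042),(145,312))]),("side6",[((.055,.042),(727-400,292)),((.055,-.042),(602-400,383))])):
    im=load(n)
    k,o=(.18,(184.6,149.6)) if n[1]=='c' else (.22,(245.6,89.6))
    for m,q in obs:
        q=np.array(q)*k+o; P=onz(im,q,.102); d=(P-G(*m))*1e3
        print(n,m,q.round(1),"seen-pred mm",d.round(1)[:2], proj(im,G(*m)).round(1))
E
```

```text
[0.50543658 0.13015143 0.11751378]
scene6 (-0.051, 0.042) [200.4 191.4] seen-pred mm [-0.4 -1.5] [[200.2 191.1]]
scene6 (0.055, -0.042) [247.6 197.8] seen-pred mm [-1.1 -0.3] [[247.8 197.7]]
scene6 (-0.051, -0.042) [210.7 205.8] seen-pred mm [-0.1 -1.9] [[210.2 205.5]]
side6 (0.055, 0.042) [317.5 153.8] seen-pred mm [1.4 2.6] [[316.6 154.4]]
side6 (0.055, -0.042) [290.  173.9] seen-pred mm [ 4.7 -6.6] [[289.6 171.1]]
```

```bash
python3 -m handwheel '[{"xyz":[-0.12,-0.12,-0.6],"angular":[-0.1,0.1,0]},{"xyz":[-0.1,0,-0.6],"angular":[0,0,0]},{"xyz":[0,0,-0.4],"angular":[0,0,0]},{"xyz":[0,0,0],"angular":[0,0,0]}]'
python3 st.py
```

```text
time: 7.27
position: [0.5032, 0.1287, 0.1002]
tool_rot: [-0.913, 1.37, 0.911]
ft_force: [-1.1, 0.5, -3.8]
grip_width: 0.455
7.27 [0.5032 0.1287 0.1002] ax [ 1.9e-03 -3.0e-04 -1.0e+00] jaw 67.26 F [-1.09  0.52 -3.78] M [ 0.05  -0.027  0.026] w 39.6
```

```bash
python3 -m handwheel '[{"xyz":[0.05,0,-0.4],"angular":[0,0.1,0]},{"xyz":[0,0,-0.3],"angular":[0,0,0]},{"xyz":[0,0,0],"angular":[0,0,0]}]' >/dev/null
python3 st.py
python3 -m handwheel '[{"xyz":[0,0,-0.2],"angular":[0,0,0]},{"xyz":[0,0,-0.1],"angular":[0,0,0]}]' >/dev/null
python3 st.py
```

```text
7.52 [0.5034 0.1285 0.0919] ax [-9.e-04 -5.e-04 -1.e+00] jaw 67.25 F [-1.24  0.03 -2.08] M [0.129 0.002 0.033] w 39.6
7.68 [0.5035 0.1286 0.0887] ax [-8.e-04 -5.e-04 -1.e+00] jaw 67.25 F [-0.55  0.17 -2.28] M [ 0.041 -0.008  0.009] w 39.8
```

```bash
python3 -m handwheel '[{"xyz":[0,0,-0.15],"angular":[0,0,0]},{"xyz":[0,0,-0.1],"angular":[0,0,0]}]' >/dev/null
python3 st.py
python3 -m handwheel '[{"xyz":[0,0,-0.15],"angular":[0,0,0]},{"xyz":[0,0,-0.1],"angular":[0,0,0]}]' >/dev/null
python3 st.py
```

```text
7.85 [0.5037 0.1286 0.0861] ax [-4.e-04 -4.e-04 -1.e+00] jaw 67.24 F [ 0.82  0.18 -3.09] M [ 0.09  -0.022  0.021] w 39.7
8.02 [0.5039 0.1282 0.0848] ax [-3.0e-04 -1.1e-03 -1.0e+00] jaw 67.24 F [-4.66 -1.26  7.02] M [-0.138  0.766  0.078] w 39.7
```

```bash
python3 -m handwheel '[{"xyz":[0,0,0],"angular":[0,0,0]},{"xyz":[0,0,0],"angular":[0,0,0]}]' >/dev/null
python3 st.py
```

```text
8.18 [0.5041 0.1281 0.0855] ax [ 3.0e-04 -1.3e-03 -1.0e+00] jaw 67.23 F [-1.27 -0.16 -2.49] M [0.035 0.026 0.006] w 39.7
```

```bash
python3 -m handwheel '[{"xyz":[0,0.04,-0.25],"angular":[0.1,0,0]},{"xyz":[0,0.03,-0.25],"angular":[0,0,0]}]' >/dev/null
python3 st.py
python3 -m handwheel '[{"xyz":[0,0,-0.25],"angular":[0,0,0]}]' >/dev/null
python3 st.py
```

```text
8.35 [0.5053 0.129  0.0832] ax [ 2.7e-03  7.0e-04 -1.0e+00] jaw 67.23 F [-3.84 -0.47  9.32] M [-0.04   0.972  0.087] w 39.8
8.43 [0.5057 0.1293 0.0821] ax [ 0.0037  0.001  -1.    ] jaw 67.24 F [-3.86 -0.69  8.62] M [-0.105  0.979  0.11 ] w 40.1
```

```bash
python3 -m handwheel '[{"xyz":[-0.15,-0.03,-0.25],"angular":[0,0.3,0]}]' >/dev/null
python3 st.py
python3 -m handwheel '[{"xyz":[-0.1,0,-0.25],"angular":[0,0.2,0]}]' >/dev/null
python3 st.py
```

```text
8.52 [0.5056 0.129  0.0813] ax [ 0.0016  0.001  -1.    ] jaw 67.25 F [ 0.46 -2.85  7.79] M [-0.401  0.022  0.025] w 39.4
8.6 [0.5058 0.1289 0.0803] ax [ 5.0e-04  1.1e-03 -1.0e+00] jaw 67.24 F [-2.33 -1.73  5.71] M [-0.285  0.485  0.101] w 39.9
```

```bash
python3 -m handwheel '[{"xyz":[-0.2,0,-0.2],"angular":[0,0.1,0]}]' >/dev/null
python3 st.py
python3 -m handwheel '[{"xyz":[-0.15,0,-0.2],"angular":[0,0,0]}]' >/dev/null
python3 st.py
```

```text
8.68 [0.5054 0.1285 0.0795] ax [ 2.e-03  7.e-04 -1.e+00] jaw 67.23 F [ 1.3  -1.97  4.69] M [-0.58  -0.233  0.023] w 40.0
8.77 [0.5051 0.1282 0.0788] ax [ 4.6e-03  5.0e-04 -1.0e+00] jaw 67.21 F [-2.5  -1.44  9.01] M [-0.459  0.534 -0.037] w 39.7
```

```bash
python3 -m handwheel '[{"xyz":[-0.05,0.03,-0.15],"angular":[0,0.3,0]}]' >/dev/null
python3 st.py
python3 -m handwheel '[{"xyz":[0,0.03,-0.2],"angular":[0,0.1,0]}]' >/dev/null
python3 st.py
```

```text
8.85 [0.5049 0.1282 0.0783] ax [ 3.e-04  0.e+00 -1.e+00] jaw 67.21 F [-3.81 -2.44  8.91] M [-0.402  0.902  0.089] w 39.6
8.93 [0.5049 0.1284 0.078 ] ax [-1.6e-03 -5.0e-04 -1.0e+00] jaw 67.2 F [-7.26 -1.5  17.93] M [-0.614  1.71   0.106] w 39.3
```

```bash
python3 -m handwheel '[{"xyz":[0,0,0],"angular":[0,0,0]}]' >/dev/null
python3 st.py
python3 - <<'E'
from h import *
a=snap("scene","scene7")['pixels'];b=snap("side","side7")['pixels']
c=lambda i,x,y,w,h:cv2.resize(i[y:y+h,x:x+w],(400,600),interpolation=cv2.INTER_CUBIC)
cv2.imwrite("pics/pl7.png",np.hstack([c(a,190,160,64,96),c(b,246,110,88,132)]))
E
```

```text
9.02 [0.5046 0.1284 0.0782] ax [-2.3e-03 -7.0e-04 -1.0e+00] jaw 67.2 F [ 0.62 -0.79 -4.52] M [-0.041  0.003  0.058] w 39.9
```

View pics/pl7.png

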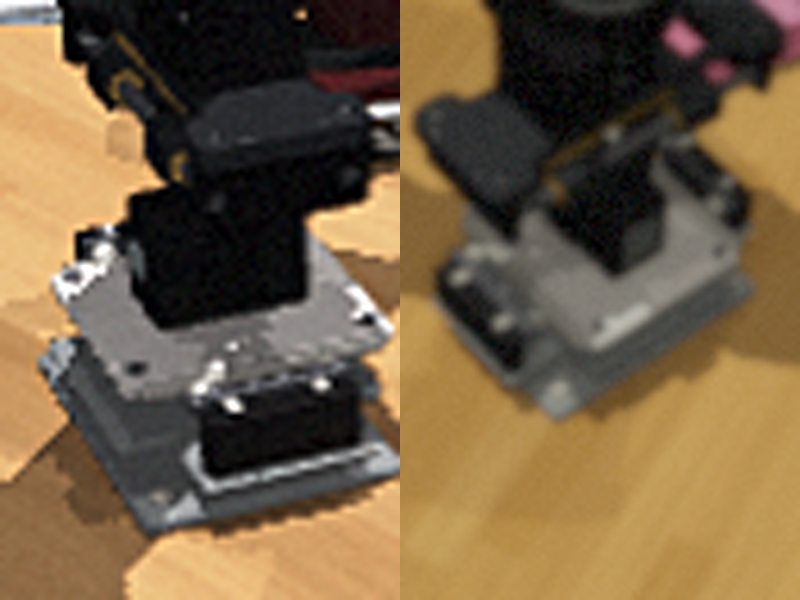

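```bash
python3 - <<'E'
from h import *
a=load("scene7")['pixels']; b=load("side7")['pixels']
g=lambda q:(255*(q/255.)**.6).astype(np.uint8)
cv2.imwrite("pics/z7a.png",g(cv2.resize(a[188:248,192:256],(800,600),interpolation=cv2.INTER_CUBIC)) if 0 else g(cv2.resize(a[192:243,192:260],(800,600),interpolation=cv2.INTER_CUBIC)))
cv2.imwrite("pics/z7b.png",g(cv2.resize(b[140:206,250:338],(800,600),interpolation=cv2.INTER_CUBIC)))
E
```

```text
(no output)
```

View pics/z7a.png

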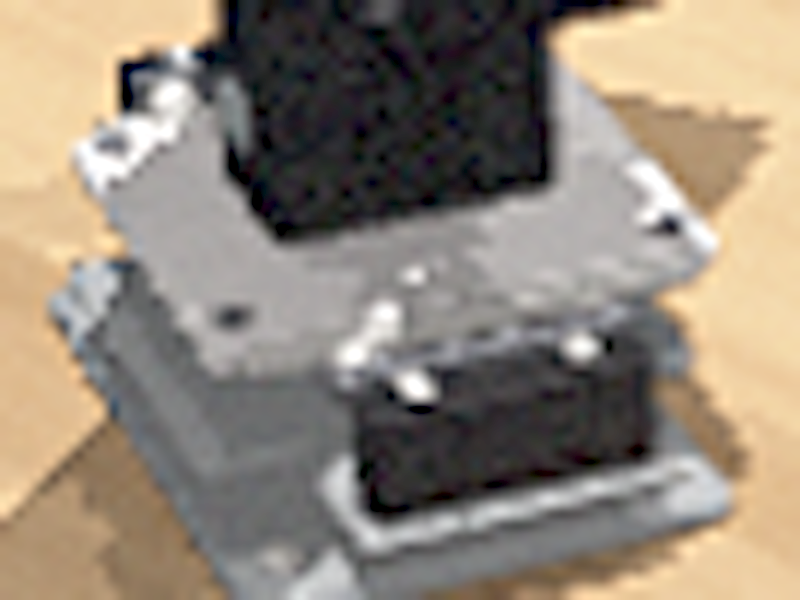

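View pics/z7b.png

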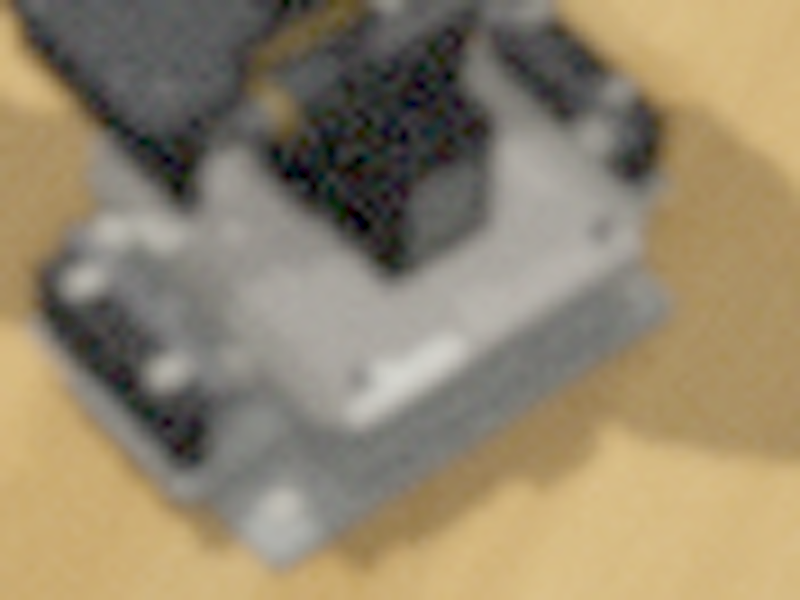

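```bash
python3 - <<'E'
from h import *
from scipy.optimize import least_squares
M=np.array([[-51,43],[-51,-43],[55,-43],[55,43]])/1000
sc=load("scene7");si=load("side7")
V=[(sc,np.array([[113,142],[233,315],[672,220]])*.085+[191.6,191.6],[0,1,2]),(si,np.array([[600,225],[360,378]])*.11+[249.6,139.6],[3,2])]
def P(p):
    c,s=np.cos(p[2]),np.sin(p[2]); return np.c_[M@np.array([[c,s],[-s,c]])+p[:2],np.full(4,p[3])]
def fit(vs,x0=[.5,.12,-.4,.06]):
    f=lambda p:np.concatenate([(proj(n,P(p)[k])-q).ravel() for n,q,k in vs])
    r=least_squares(f,x0); print((r.x[:2]*1e3).round(2),np.degrees(r.x[2]).round(2),"z plate top",(r.x[3]*1e3).round(1),"res",r.fun.round(1))
fit(V);fit(V[:1])
s=get_state();print(s['position'])
E
```

```text
[504.33 128.99] -22.36 z plate top 63.4 res [-0.1 -0.2  0.2  0.1 -0.2 -0.   0.1 -0.1 -0.1  0.2]
[502.15 126.28] -22.55 z plate top 65.4 res [-0.  -0.3  0.1  0.2 -0.1  0.1]
[0.5046138  0.12845322 0.07810427]
```

```bash
python3 -m handwheel '[{"xyz":[-0.12,0.06,-0.05],"angular":[0,-0.1,0]}]' >/dev/null
python3 st.py
python3 -m handwheel '[{"xyz":[-0.05,0.05,-0.15],"angular":[0,-0.1,0]}]' >/dev/null
python3 st.py
```

```text
9.2 [0.5043 0.1286 0.0779] ax [ 0.0014 -0.0011 -1.    ] jaw 67.21 F [ 2.28 -3.24  1.9 ] M [-0.633 -0.434  0.025] w 39.8
9.28 [0.504  0.1288 0.0772] ax [ 0.0038 -0.0016 -1.    ] jaw 67.19 F [-5.51 -1.98 12.46] M [-0.713  1.259  0.035] w 39.4
```

```bash
python3 -m handwheel '[{"xyz":[-0.1,0,-0.12],"angular":[0.1,0.25,0]}]' >/dev/null
python3 st.py
python3 -m handwheel '[{"xyz":[-0.1,0,-0.12],"angular":[0.1,0.1,0]}]' >/dev/null
python3 st.py
```

```text
9.37 [0.5034 0.1289 0.0767] ax [ 9.e-04 -0.e+00 -1.e+00] jaw 67.2 F [-2.24 -0.95  5.67] M [-0.34   0.329 -0.003] w 39.5
9.45 [0.503  0.129  0.0763] ax [ 6.0e-04  1.8e-03 -1.0e+00] jaw 67.2 F [-1.48 -1.57  5.89] M [-0.492  0.363 -0.027] w 39.5
```

```bash
python3 -m handwheel '[{"xyz":[-0.1,0,-0.12],"angular":[-0.1,0,0]}]' >/dev/null
python3 st.py
python3 -m handwheel '[{"xyz":[-0.07,0,-0.12],"angular":[0,0,0]}]' >/dev/null
python3 st.py
```

```text
9.53 [0.5025 0.1291 0.0757] ax [ 1.9e-03  4.0e-04 -1.0e+00] jaw 67.19 F [-1.47 -0.67  5.21] M [-0.257  0.356  0.067] w 39.9
9.62 [0.502  0.1293 0.0751] ax [ 2.7e-03  5.0e-04 -1.0e+00] jaw 67.19 F [-3.22 -0.25  7.63] M [-0.401  0.674  0.019] w 40.0
```

```bash
python3 -m handwheel '[{"xyz":[-0.08,0,-0.12],"angular":[0,0.15,0]}]' >/dev/null
python3 st.py
python3 -m handwheel '[{"xyz":[-0.05,0,-0.12],"angular":[0,0.1,0]}]' >/dev/null
python3 st.py
```

```text
9.7 [0.5015 0.1294 0.0746] ax [ 1.2e-03  4.0e-04 -1.0e+00] jaw 67.21 F [-3.79 -2.2   7.82] M [-0.545  0.486  0.107] w 39.7
9.78 [0.5013 0.1295 0.0743] ax [ 4.e-04  2.e-04 -1.e+00] jaw 67.24 F [-3.81 -1.84 12.21] M [-0.483  0.806  0.181] w 39.8
```

```bash
python3 -m handwheel '[{"xyz":[-0.02,0,0],"angular":[0,0,0]},{"xyz":[0,0,0],"angular":[0,0,0]}]' >/dev/null
python3 st.py
python3 -m handwheel '[{"xyz":[0,0,-0.15],"angular":[0,0,0]}]' >/dev/null
python3 st.py
python3 - <<'E'
from h import *
a=snap("scene","scene8")['pixels'];b=snap("side","side8")['pixels']
g=lambda q:(255*(q/255.)**.6).astype(np.uint8)
cv2.imwrite("pics/z8.png",np.hstack([g(cv2.resize(i,(400,600),interpolation=cv2.INTER_CUBIC)) for i in (a[162:252,194:254],b[115:223,256:328])]))
E
```

```text
9.95 [0.5012 0.1294 0.0744] ax [ 0.0012 -0.     -1.    ] jaw 67.27 F [-0.67 -0.5   2.77] M [-0.276  0.294  0.124] w 39.7
10.03 [0.5013 0.1295 0.0742] ax [ 1.3e-03 -3.0e-04 -1.0e+00] jaw 67.27 F [-7.2  -2.77 22.67] M [-0.694  1.811  0.067] w 40.0
```

View pics/z8.png

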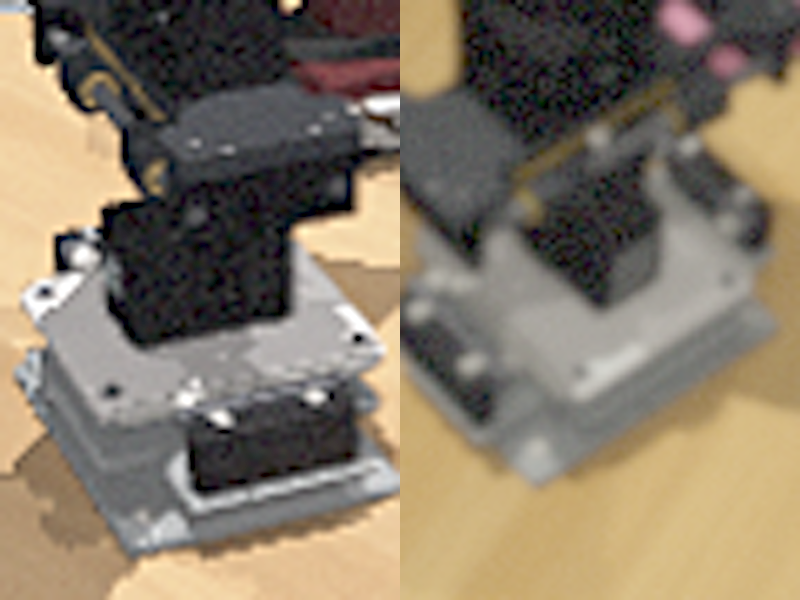

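```bash
python3 -m handwheel '[{"xyz":[0,0,0],"angular":[0,0,0]},{"xyz":[0,0,0],"angular":[0,0,0]}]' >/dev/null
python3 st.py
python3 - <<'E'
from h import *
a=load("scene8")['pixels']; b=load("side8")['pixels']
g=lambda q:(255*(q/255.)**.6).astype(np.uint8)
cv2.imwrite("pics/z8a.png",g(cv2.resize(a[192:243,192:260],(800,600),interpolation=cv2.INTER_CUBIC)))
cv2.imwrite("pics/z8b.png",g(cv2.resize(b[140:206,250:338],(800,600),interpolation=cv2.INTER_CUBIC)))
E
```

```text
10.3 [0.5011 0.1295 0.0743] ax [ 1.5e-03 -4.0e-04 -1.0e+00] jaw 67.27 F [-1.29 -0.46  2.88] M [-0.262  0.269  0.082] w 39.7
```

View pics/z8a.png

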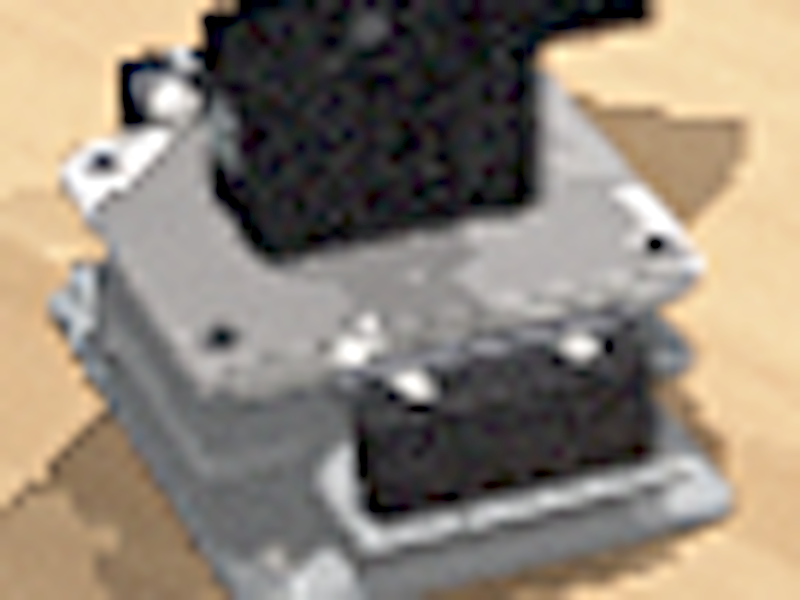

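View pics/z8b.png

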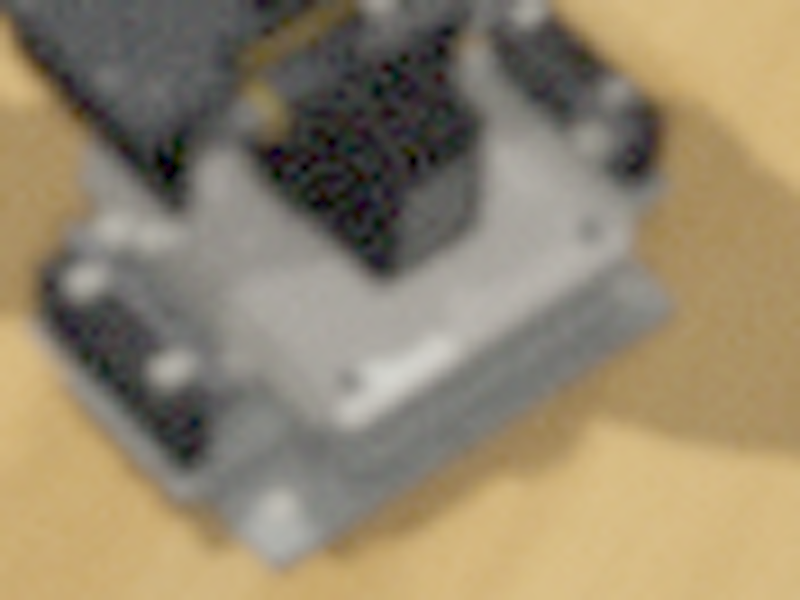

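```bash
python3 - <<'E'
from h import *
from scipy.optimize import least_squares
M=np.array([[-51,43],[-51,-43],[55,-43],[55,43]])/1000
sc=load("scene8");si=load("side8")
V=[(sc,np.array([[103,160],[220,335],[655,243]])*.085+[191.6,191.6],[0,1,2]),(si,np.array([[590,228],[347,382]])*.11+[249.6,139.6],[3,2])]
def P(p):
    c,s=np.cos(p[2]),np.sin(p[2]); return np.c_[M@np.array([[c,s],[-s,c]])+p[:2],np.full(4,p[3])]
def fit(vs,x0=[.5,.12,-.4,.06]):
    f=lambda p:np.concatenate([(proj(n,P(p)[k])-q).ravel() for n,q,k in vs])
    r=least_squares(f,x0); print((r.x[:2]*1e3).round(2),np.degrees(r.x[2]).round(2),"z plate top",(r.x[3]*1e3).round(1),"res",r.fun.round(1))
fit(V)
E
```

```text
[500.94 129.82] -22.86 z plate top 59.0 res [-0.2 -0.2 -0.   0.2  0.1 -0.1 -0.   0.1  0.   0.1]
```

```bash
python3 -m handwheel '[{"xyz":[-0.1,0.04,-0.05],"angular":[0,0.1,0]}]' >/dev/null
python3 st.py
python3 -m handwheel '[{"xyz":[0.1,-0.04,-0.05],"angular":[0,0,0]}]' >/dev/null
python3 st.py
```

```text
10.38 [0.5011 0.1295 0.0743] ax [ 1.8e-03 -7.0e-04 -1.0e+00] jaw 67.26 F [ 0.43 -3.06  6.53] M [-0.635 -0.09   0.164] w 39.8
10.47 [0.5013 0.1294 0.0742] ax [ 1.e-04 -6.e-04 -1.e+00] jaw 67.27 F [-8.91 -0.53 11.83] M [0.01  2.007 0.103] w 39.4
```

```bash
python3 -m handwheel '[{"xyz":[0,0,0],"angular":[0,0,0]},{"xyz":[0,0,0],"angular":[0,0,0]},{"xyz":[0,0,0],"angular":[0,0,0]}]' >/dev/null
python3 st.py
python3 -m handwheel '[{"xyz":[0,0,0],"angular":[0,0,0]},{"xyz":[0,0,0],"angular":[0,0,0]},{"xyz":[0,0,0],"angular":[0,0,0]},{"xyz":[0,0,0],"angular":[0,0,0]},{"xyz":[0,0,0],"angular":[0,0,0]}]' 6 >/dev/null
python3 st.py
python3 - <<'E'
from h import *
a=snap("scene","scene9")['pixels'];b=snap("side","side9")['pixels']
g=lambda q:(255*(q/255.)**.6).astype(np.uint8)
cv2.imwrite("pics/z9a.png",g(cv2.resize(a[192:243,192:260],(800,600),interpolation=cv2.INTER_CUBIC)))
cv2.imwrite("pics/z9b.png",g(cv2.resize(b[140:206,250:338],(800,600),interpolation=cv2.INTER_CUBIC)))
E
```

```text
10.72 [0.5011 0.1295 0.0743] ax [-2.e-04 -6.e-04 -1.e+00] jaw 67.27 F [-2.41 -1.74  3.98] M [-0.255  0.395  0.098] w 39.7
11.13 [0.5015 0.131  0.0727] ax [ 7.0e-04  2.2e-03 -1.0e+00] jaw 67.24 F [ 0.79 -0.86 -0.87] M [-0.007 -0.045 -0.007] w 58.5
```

View pics/z9a.png

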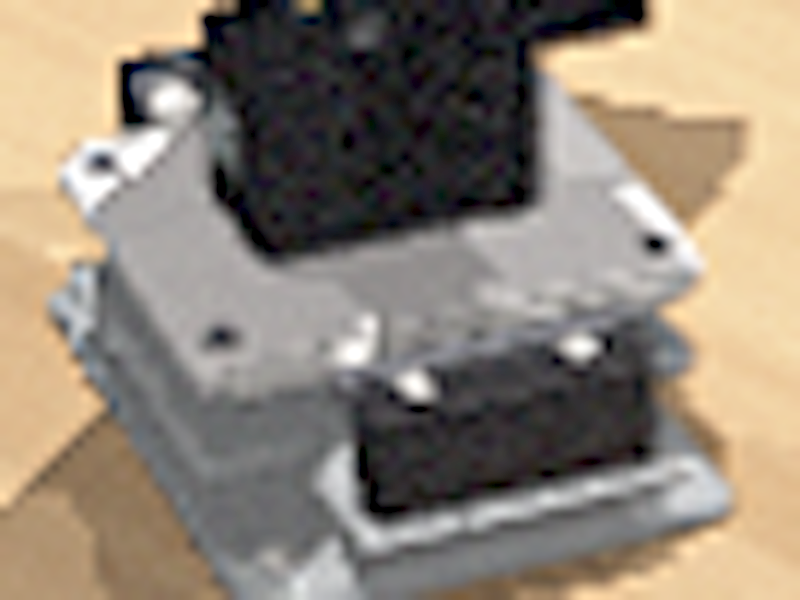

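View pics/z9b.png

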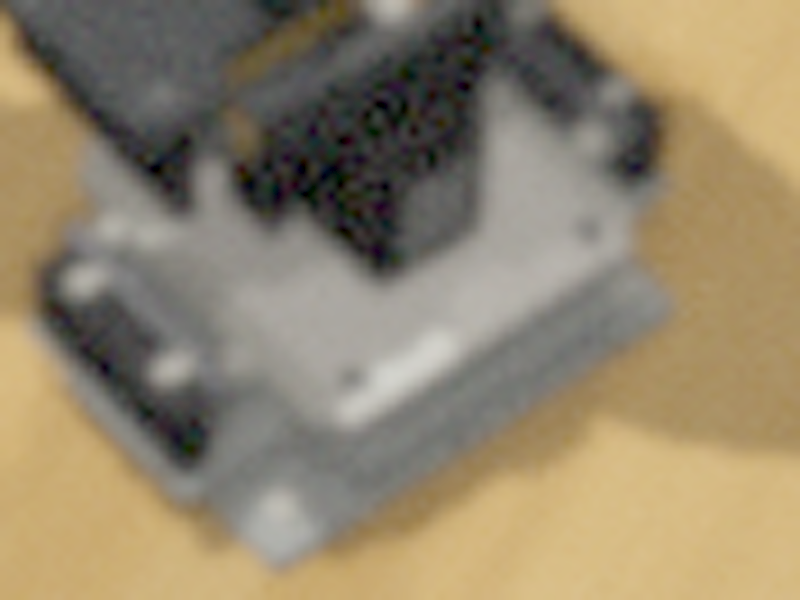

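The laser did not move on release. Now I'll retract straight up.

```bash
python3 -m handwheel '[{"xyz":[0,-0.1,0.8],"angular":[0,0,0]},{"xyz":[0,0,1],"angular":[0,0,0]},{"xyz":[0,0,1],"angular":[0,0,0]},{"xyz":[0,0,1.5],"angular":[0,0,0]}]' 7 
python3 st.py
python3 -m handwheel '[{"xyz":[0,0,2.5],"angular":[0,0,0]},{"xyz":[0.5,0,3],"angular":[0,0,0]},{"xyz":[1,0,3],"angular":[0,0,0]},{"xyz":[1,0,2],"angular":[0,0,0]},{"xyz":[0,0,0],"angular":[0,0,0]}]'
python3 - <<'E'
from h import *
a=snap("scene","scene10")['pixels'];b=snap("side","side10")['pixels'];w=snap("wrist","wrist10")['pixels']
g=lambda q:(255*(q/255.)**.6).astype(np.uint8)
cv2.imwrite("pics/z10.png",np.hstack([g(cv2.resize(i,(400,400),interpolation=cv2.INTER_CUBIC)) for i in (a[172:247,186:261],b[115:215,236:336])]))
E
```

```text
time: 11.57
position: [0.499, 0.1293, 0.1161]
tool_rot: [-0.909, 1.375, 0.915]
ft_force: [-0.9, -1.0, -0.0]
grip_width: 0.796
11.57 [0.499  0.1293 0.1161] ax [-0.0054  0.001  -1.    ] jaw 67.24 F [-0.9  -0.96 -0.04] M [ 0.069 -0.038 -0.015] w 69.3
time: 11.98
position: [0.5251, 0.1296, 0.235]
tool_rot: [-0.911, 1.367, 0.912]
ft_force: [0.6, -0.6, 1.2]
grip_width: 0.802
```

View pics/z10.png

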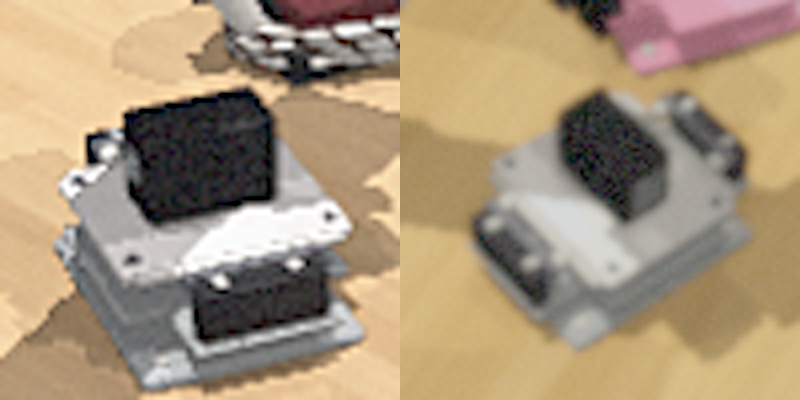

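View pics/wrist10.png

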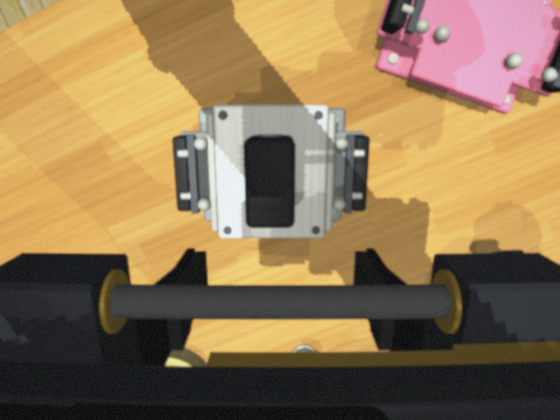

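```bash
python3 - <<'E'
from h import *
w=load("wrist10")['pixels']
cv2.imwrite("pics/z10w.png",cv2.resize(w[95:245,170:370],(800,600),interpolation=cv2.INTER_CUBIC))
b=load("side10")['pixels'];a=load("scene10")['pixels']
cv2.imwrite("pics/z10b.png",cv2.resize(b[130:205,246:346],(800,600),interpolation=cv2.INTER_CUBIC))
cv2.imwrite("pics/z10a.png",cv2.resize(a[190:250,186:266],(800,600),interpolation=cv2.INTER_CUBIC))
E
```

```text
(no output)
```

View pics/z10w.png

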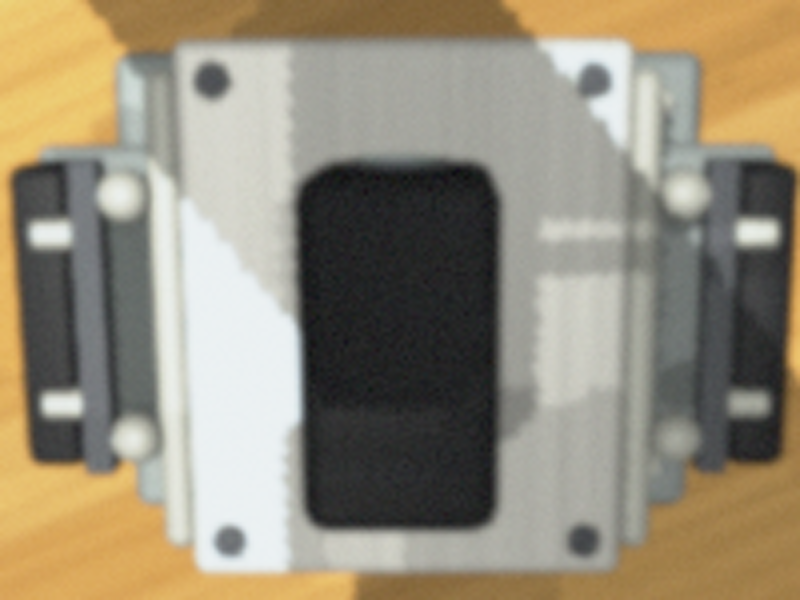

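View pics/z10b.png

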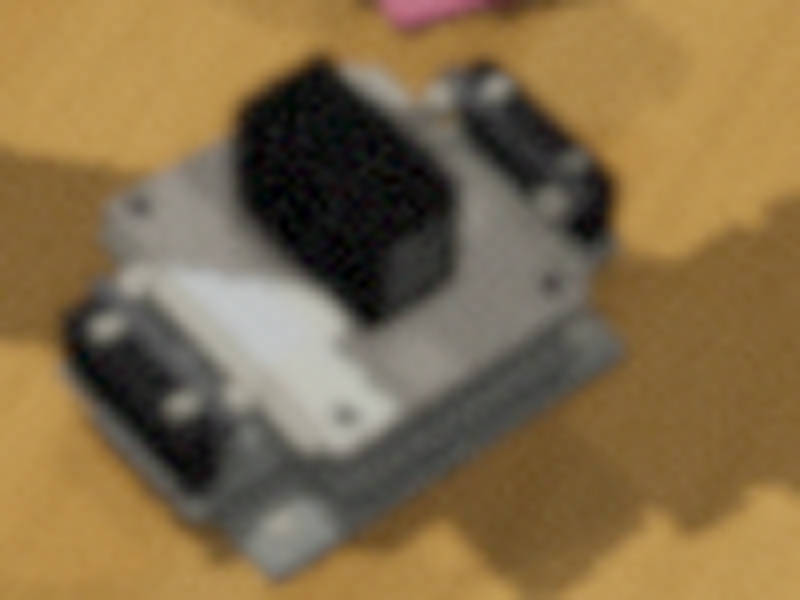

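View pics/z10a.png

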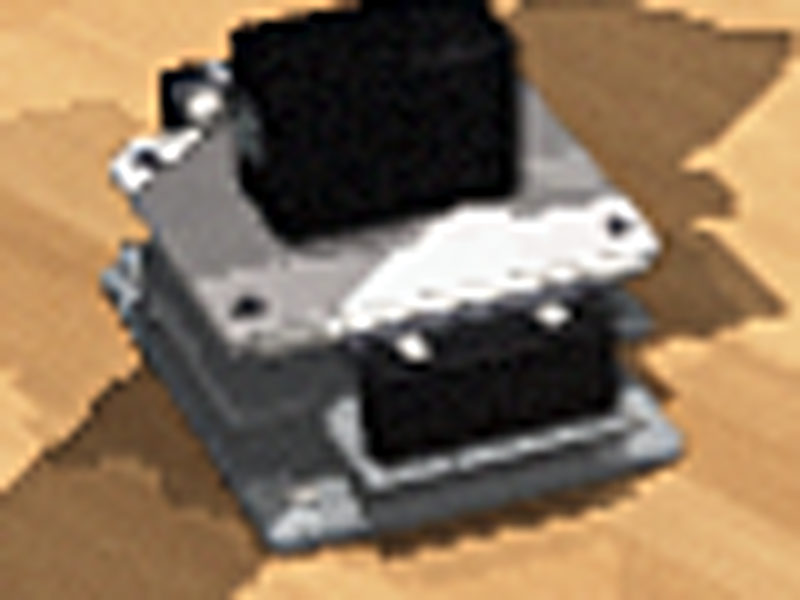

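```bash
python3 - <<'E'
from h import *
def N(f,P,z=.058):
    w=load(f); return np.array([onz(w,p,z) for p in P])
A=N("wrist1",[[257.5,41.2],[309.2,63.8],[264.2,174],[215,154]]) # +y pair, -y pair
q=lambda P:np.array(P)*.25+[169.6,94.6]
# in wrist10 image right = +y? tool z = +y -> right
B=N("wrist10",q([(685,195),(678,437),(132,438),(120,195)]))
for n,X in(("before",A),("after",B)):
    d=(X[0]+X[1]-X[2]-X[3])/2; print(n,"sep",np.linalg.norm(d)*1e3,"pair lengths",np.linalg.norm(X[0]-X[1])*1e3,np.linalg.norm(X[2]-X[3])*1e3,"centre",X.mean(0),"yaw",np.degrees(np.arctan2(-d[0],d[1])))
w=load("wrist10")
S=np.array([onz(w,p,.058) for p in q([(212,81),(594,81),(583,540),(230,541)])])
print("laser ctr",S.mean(0)-np.array([.922,-.387,0])*.002, "sides",[np.linalg.norm(S[i]-S[(i+1)%4])*1e3 for i in range(4)])
# rods outer edges at z .0535
r=np.array([onz(w,p,.0535) for p in q([(659,195),(652,437),(165,438),(150,195)])])
print("rod outer width",np.linalg.norm(r[0]-r[3])*1e3,np.linalg.norm(r[1]-r[2])*1e3)
V=[("scene10",[(145,158),(250,305),(615,225)],.1,(185.5,189.5),[0,1,2]),("side10",[(550,283),(347,413),(137,203)],.125,(245.5,129.5),[3,2,0])]
from scipy.optimize import least_squares
M=np.array([[-51,43,0],[-51,-43,0],[55,-43,0],[55,43,0]])/1000
def P(p): return R.from_euler('ZYX',[p[2],p[4],p[5]]).apply(M)+[p[0],p[1],p[3]]
I={f:load(f) for f,*_ in V}
def f(p): return np.concatenate([(proj(I[n],P(p)[k])-(np.array(o)*s+c)).ravel() for n,o,s,c,k in V])
rr=least_squares(f,[.5,.13,-.4,.06,0,0]);print(rr.x[:4],np.degrees(rr.x[4:]),rr.fun.round(1))
g=lambda p:f(np.r_[p,0,0]); rr=least_squares(g,[.5,.13,-.4,.06]);print(rr.x,rr.fun.round(1))
E
```

```text
before sep 122.96503042986387 pair lengths 56.73573552658706 57.2722451737415 centre [0.50258749 0.12873213 0.058     ] yaw -22.745838293141137
after sep 127.05781140085773 pair lengths 55.77637710278068 56.07650428230964 centre [0.50135634 0.12871368 0.058     ] yaw -22.668041707393918
laser ctr [0.49980677 0.12964522 0.058     ] sides [np.float64(84.03299279563615), np.float64(105.70799951717227), np.float64(83.88366419155103), np.float64(106.03349680886774)]
rod outer width 115.5732328147838 115.17506998799807
[ 0.48712248  0.11254307 -0.11405806  0.06062011] [  3.79232841 -13.78626432] [ -1.    9.3   6.8   0.7   2.1  -2.3  -7.9  -0.4  -0.9   0.2  10.6 -10.6]
[ 0.4882294   0.11067934 -0.11666765  0.06301392] [ -0.5   6.2   7.7   4.8   3.   -0.6  -7.1  -3.9  -1.5   2.2  11.1 -12.5]
```

```bash
python3 - <<'E'
from h import *
from scipy.optimize import least_squares
q=lambda P:np.array(P)*.25+[169.6,94.6]
V=[("scene10",[(145,158),(250,305),(615,225)],.1,(185.5,189.5),[0,1,2]),("side10",[(550,283),(347,413),(137,203)],.125,(245.5,129.5),[3,2,1]),
("wrist10",[(212,81),(594,81),(583,540),(230,541)],.25,(169.6,94.6),[1,0,3,2])]
M=np.array([[-51,42.5,0],[-51,-42.5,0],[55,-42.5,0],[55,42.5,0]])/1000
def P(p): return R.from_euler('ZYX',[p[2],p[4],p[5]]).apply(M)+[p[0],p[1],p[3]]
I={f:load(f) for f,*_ in V}
for W in (V,V[:2],V[2:]):
    f=lambda p: np.concatenate([(proj(I[n],P(p)[k])-(np.array(o)*s+c)).ravel() for n,o,s,c,k in W])
    rr=least_squares(f,[.5,.13,-.4,.06,0,0]);J=np.linalg.inv(rr.jac.T@rr.jac);print(rr.x[:2]*1e3,np.degrees(rr.x[2]),rr.x[3]*1e3,"pitch,roll",np.degrees(rr.x[4:]),"sd/0.3px",np.degrees(np.sqrt(np.diag(J)[4:]))*.3,np.abs(rr.fun).max().round(1))
# block top in wrist10: inner corners
w=I["wrist10"]
for z,e in ((.110,[(300,165),(495,165)]),): print([ (onz(w,x,z)*1e3).round(1) for x in q(e)])
w0=load("wrist10"); F=np.array([onz(w0,p,.010) for p in q([(118,55),(698,55)])]);print("foot front corners",F*1e3)
F0=np.array([onz(load("wrist1"),p,.010) for p in [(197.5,148.7),(240,30)]]);print("before",F0*1e3)
E
```

```text
[500.03845537 129.84498533] -22.601635631667627 58.29574759947076 pitch,roll [ 0.44629902 -1.14109692] sd/0.3px [0.39063558 0.50505667] 1.1
[500.85901836 130.89444546] -21.820985442010507 58.406074886210455 pitch,roll [ 0.90989267 -1.14576239] sd/0.3px [0.63756864 0.63892217] 0.3
[499.97090573 129.52220475] -22.62284469851791 55.47867042606364 pitch,roll [-1.2267736  -0.22119601] sd/0.3px [0.96477751 1.0431321 ] 0.5
[array([460. , 126.6, 110. ]), array([474.2, 160.4, 110. ])]
foot front corners [[418.7035296   84.65531855  10.        ]
 [474.975123   218.88246364  10.        ]]
before [[421.98629305  84.26389028  10.        ]
 [477.09838533 217.01305354  10.        ]]
```

```bash
python3 - <<'E'
from h import *
a=snap("scene","scene11")['pixels']
def scr(f,pts,r=4):
    g=cv2.cvtColor(load(f)['pixels'],cv2.COLOR_BGR2GRAY); return g
d=cv2.absdiff(load("scene10")['pixels'],a).max(2); print("moved px on dock", (d[185:250,185:262]>60).sum())
s=get_state(); print(s['time'],s['position'],s['ft_force'])
E
```

```text
moved px on dock 30
12.1833 [0.52050122 0.12898778 0.22805274] [ 0.40735661  0.78059731 -1.71204756]
```

View pics/scene11.png

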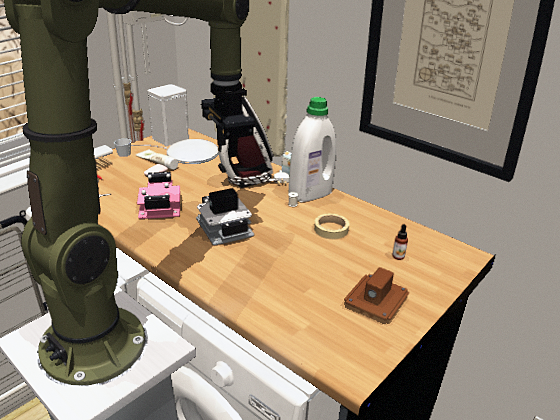

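```bash
python3 -m handwheel '[{"xyz":[0,0,1],"angular":[0,0,0]},{"xyz":[0,0,0.5],"angular":[0,0,0]},{"xyz":[0,0,0],"angular":[0,0,0]},{"xyz":[0,0,0],"angular":[0,0,0]}]'
python3 -c "
from bench import *
print(close_job())"
```

```text
time: 12.52
position: [0.5169, 0.1285, 0.2403]
tool_rot: [-0.909, 1.386, 0.922]
ft_force: [0.1, -0.3, 0.0]
grip_width: 0.81
the job is handed in; nothing more can be done
None
```

The black and white laser is on the grey dock with its lens over the single-ball end. I pressed it down to a hard stop, released it and handed the job in at about 12.5 s.

**Pressing:**
- The jaws' noses first touched at a tool height of about 85 mm, and the hard stop came 11 mm lower, as described for the seat.
- The laser went in about 3 mm off along the dock's x axis, so its grooves caught on the balls' sides. I eased it back that distance before it went home.
- Wrist force normally stayed below 13 N. It peaked at about 18 N while the grooves were catching and about 23 N in one check push at the stop. That check was firmer than the push needed to seat it.

**Last checks:**
- **Held at the seat:** sideways nudges of 1 mm hardly moved it, and it did not shift on release.
- **Jaws:** their noses stand about 4.1 mm further apart than before, or about 2 mm each, as expected when snapped over.
- **Height:** the plate top measured 58 to 59 mm above the worktop, against about 58 mm expected.
- **Other things:** the rest of the scene looks unmoved in the last picture.

**Disagreements:**
- **Dock position:** the pictures differ by 2 to 3 mm. In the last wrist picture, laser and dock agree with each other.
- **Level:** the camera fit gave about 1° of roll with roughly 0.5° uncertainty. The tool read level at the stop, so I took that as measurement error.

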